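# Clamp down the lid of a pressure brewing pot crosswise

## Task

Close the lid of the pressure brewing pot on the bench by its four clamping-lever nuts, crosswise: always one nut and then the one opposite. First round, turn each of the four clockwise by about a sixth of a turn (60 degrees), so that the lid goes down level; second round, in the same crosswise way, turn each on until you feel it come up firm on its stop. Do not lean on a lever once it is firm (never more than about 20 N), do not disturb the cups, the ladle and the grinder standing about, and take the hand away at the end.

Things in the scene. Friction and masses are not known exactly. Their poses are not given: they have to be found in the camera images.
- pot: stainless pressure brewing pot bolted to the bench. Origin: centre of its underside, on the bench; z up. Body 126 mm wide; flange 186 mm wide, top 126 mm above the bench; four upright bolts on a 160 mm circle at its +x, +y, -x, -y. Loop handles and a tap lie below the flange.
- lid: round lid, 148 mm wide, 10 mm thick, an ear at each bolt. Origin: centre of its underside, at first 1 to 3 mm above the flange on a stiff springy gasket; the nuts draw it down 1 to 2 mm. A nut turned alone draws down its own side and lifts the opposite one. Gauge and valves lie within 50 mm of the centre and 42 mm above this origin or lower.
- nut_a: black clamping-lever nut at the pot's +x side, opposite nut_c. Origin on the bolt's axis at the nut's underside; z up; x along the lever. Hub 22 mm wide, 38 mm high. One straight lever, 12 mm thick (y), out to 60 mm from the axis, 16 to 38 mm above the origin. At first it points 45 to 90 degrees counter-clockwise (from above) of straight out from the pot's centre.
- nut_b: black clamping-lever nut at the pot's +y side, opposite nut_d. Origin on the bolt's axis at the nut's underside; z up; x along the lever. Form as nut_a. All nuts: clockwise from above tightens; a quick thread lowers the nut 10 mm per turn (1.6 mm per rad). A nut stays where it is left.
- nut_c: black clamping-lever nut at the pot's -x side, opposite nut_a. Origin on the bolt's axis at the nut's underside; z up; x along the lever. Form as nut_a. All nuts: it turns against 0.1 to 0.15 N m (2 to 4 N on the lever 46 mm from the axis) until it bottoms on its bolt's shoulder; then it stands firm and the force on the lever shoots up. Feel for that.
- nut_d: black clamping-lever nut at the pot's -y side, opposite nut_b. Origin on the bolt's axis at the nut's underside; z up; x along the lever. Form as nut_a. All nuts: the turn from the start to the shoulder differs from nut to nut, 1.7 to 2.2 rad, and cannot be seen. On the shoulder the nut clamps the lid with about 24 N when all four are down, and with 1.5 N less for each 0.1 rad it falls short.
- nut_a_tip (a point): point in the end of nut_a's lever, 56 mm from the bolt's axis, at mid-height of the lever, 27 mm above the nut's origin; same axes as nut_a
- nut_b_tip (a point): point in the end of nut_b's lever, 56 mm from the bolt's axis, at mid-height of the lever, 27 mm above the nut's origin; same axes as nut_b
- nut_c_tip (a point): point in the end of nut_c's lever, 56 mm from the bolt's axis, at mid-height of the lever, 27 mm above the nut's origin; same axes as nut_c
- nut_d_tip (a point): point in the end of nut_d's lever, 56 mm from the bolt's axis, at mid-height of the lever, 27 mm above the nut's origin; same axes as nut_d
- cup: bystander: yellow enamel cup, 80 mm wide, 75 mm tall, handle to its +y. Origin at the centre of its underside.
- cup2: bystander: second yellow enamel cup like cup. Origin at the centre of its underside.
- ladle: bystander: steel ladle lying on the table; origin under its bowl, handle 215 mm long to its -x.
- grinder: bystander: steel hand coffee grinder, 54 mm wide, 180 mm tall over the crank knob, crank to its +x. Origin at the centre of its underside.

How it is judged:
By the outcome, as a careful person would: the job done as asked, in the order asked, and still so for the second after the job is handed in, with the robot touching nothing.
It also fails if it takes over 72 s, if anything falls off the work surface, if the arm or the gripper's body presses on something with over 40 N, if the wrist force passes 120 N, or if a joint passes its speed limit or range.

## Robot

A 6-joint arm with a two-finger parallel gripper is mounted at the origin on the work surface. World frame = base frame: x ahead of the robot, y to its left, z up, the work surface at z = 0. Lengths are in m, angles in rad, forces in N, time in s.
With the tool pointing down it reaches from about 0.35 to 0.85 m from the base axis. Payload 8.1 kg.
Tool frame: the origin (TCP) lies midway between the tips of the shut fingers; the grasp point (between the pads) lies 19 mm behind it (robot.tcp_to_grasp is the distance from the TCP to the grasp point, in m); x points along the fingers, y is the direction in which the jaws open and shut, and the axes are right-handed (so a half turn about x gives the same grasp; the last joint's range is limited). The gripper opens to 93 mm and grips with 3 to 60 N. Pads are 15 mm wide; open, the fingers measure 128 mm over their backs; the gripper's body (75 mm by 188 mm) begins 65 mm behind the grasp point.
Start: joints at [1.027, 0.13, 1.488, -0, 1.523, -0.085], TCP at [0.266, 0.538, 0.219] pointing down, gripper open.
Joint ranges: [-2.96, 2.96], [-0.89, 2.26], [0.02, 2.5], [-1.34, 4.48], [0, 2.73], [-2.66, 2.66]. Speed limits (rad/s): [2.39, 2.39, 2.79, 3.14, 3.14, 3.14].

## Interface

Orientations are given as a rotation vector (axis times angle).
In Python, from plant import robot gives the robot as it stands.
- The arm moves only by the tool play_rows, never from a script. Its argument "plan" is a list of rows, each an object with "slide": the shift along the world's x, y, z as a fraction of full scale, a list of three; "roll": the turn about the world's z as a fraction of full scale; "fingers": the gripper command: -1 is shut, 1 is fully open, values between are in proportion. A call has 1 to 20 rows; each row shifts and turns the commanded pose from where the row before left it; what a row does not reach is not made up. Full scale, the value 1, is 30 mm for a shift and 8 degrees for a turn. A row lasts 1/8 s, in which the tool goes at most 62.5 mm and 10.7 degrees, less where a joint would pass 70% of its speed; a pose out of reach is approached as far as the arm can. A call with a number of a shift or a turn outside -1 to 1 is refused whole. A call with a gripper value outside its range is refused whole. The fingers move at their own pace and stop on an object; "squeeze" is the grip in N (left out, the last holds). Time passes only in rows, so rows that do not move let the fingers close. It gives the time, the measured TCP pose, the force and the opening at its end, in the units of the state.
- robot.read_state(): the state, without advancing time (a new reading comes with each control period).
- robot.read_camera(name): name is "side" or "top"; returns the picture (480x640x3 uint8, red, green, blue); there is no depth.
- robot.get_calibration(name): a dict with "fx", "fy", "cx", "cy" (pixels), "R" (3x3) and "t" (3): a world point X has camera coordinates R X + t. Camera axes: x right, y down, z forward; pixel columns grow to the right and rows downward; lengths in m; the calibration is good to about 2 mm. A picture is of the moment at which its call begins. get_calibration takes no time and is no camera call.
- robot.close_job(): hands the job in, once; it reports no verdict.
Trained networks look in the newest picture that a camera, given by its name, has taken for a name from the list of things; names that differ only in an ending like _2 or _b are one class to them, and where a whole thing is asked for, a point or a joint stands for the part that bears it (a point fixed in the world has none). Each returns a list of dicts, best first, with "p" (0 to 1); they miss things now and then, are a little off and sometimes report something else, mostly with a low value. They report only what shows in the picture. A call takes as long as a camera call.
- robot.boxes_of(camera, target): "extent" ([centre column, centre row, width, height] in pixels, round what is visible of it).
- robot.regions_of(camera, target): "region" (480x640 bool, what is visible of it) and "extent" ([centre column, centre row, width, height] in pixels, round what is visible of it).
- robot.mark_of(camera, target): "point" ([column, row] in pixels: a listed point, or the origin of a listed thing).
The state is a dict: "t": time; "q": joint angles; "dq": joint speeds; "joint_torque": joint torques, N m; "tool_pos": TCP position; "orientation": TCP orientation; "force": force on the tool from outside, world axes, zero at the start; "wrist_torque": the same for the moment, N m; "opening": finger opening in m.
Only numpy, scipy, OpenCV 4.12 (cv2) and the standard library are available. Lean on these libraries where they do the work, as an engineer would, in place of code of your own. Each camera call takes 0.05 s, during which the arm holds its last target.

## Working session

There is one attempt and no reset: what is moved stays moved. The work goes in short steps, Python scripts to look and compute and a tool call to move; the robot and the scene stay as the last step left them, time stands still between calls to the robot, and variables do not carry over. Pictures are saved under pics/ and viewed, and the job is handed in when it is done.

Besides the shell and the picture viewer there is one more tool, called after ">>>" by a JSON object that holds its "fn" and its "kwargs", one argument or row to a line. play_rows: Moves the arm, as the interface text tells. Its arguments: {"type":"object","properties":{"plan":{"type":"array","items":{"type":"object","properties":{"slide":{"type":"array","items":{"type":"number","minimum":-1,"maximum":1}},"roll":{"type":"number","minimum":-1,"maximum":1},"fingers":{"type":"number"}}}},"squeeze":{"type":"number"}},"required":["plan"]}

```bash
ls; mkdir -p pics; python3 - <<'E'
from plant import robot
import cv2
s=robot.read_state();print(s)
for n in("side","top"):
    im=robot.read_camera(n);cv2.imwrite(f"pics/{n}0.png",im[...,::-1]);c=robot.get_calibration(n);print(n,c)
    for t in("nut_a","nut_a_tip","pot","lid"):
        for d in robot.mark_of(n,t)[:6]:print(n,t,d)
E
```

```text
pics
{'t': 0.0, 'q': array([ 1.02661476e+00,  1.31142927e-01,  1.48926696e+00, -1.34569714e-05,
        1.52301612e+00, -8.54276328e-02]), 'dq': array([ 0.0019445 ,  0.00127729, -0.00038502,  0.00105586,  0.00063226,
        0.00083725]), 'joint_torque': array([-1.24819013e-03, -5.59841645e+01, -4.91765463e+01,  7.67991808e-02,
        3.53912765e-02, -1.72314358e-04]), 'tool_pos': array([0.26540117, 0.53747255, 0.21760512]), 'orientation': array([ 0.3583761 ,  1.54125365, -0.36114096]), 'force': array([ 0.57364436, -0.50139716, -0.26470149]), 'wrist_torque': array([ 0.02206502, -0.06708766, -0.00954005]), 'opening': 0.09281299138759501}
side {'fx': 475.5907015310044, 'fy': 475.5907015310044, 'cx': 324.39733498180124, 'cy': 233.01005138258031, 'R': array([[ 0.89366542, -0.44846882, -0.01542225],
       [-0.29245117, -0.55601327, -0.77802413],
       [ 0.34034459,  0.69980352, -0.62804506]]), 't': array([-0.4488745 ,  0.21263268,  1.14346285])}
side nut_a {'point': [348.2, 218.7], 'p': 0.79}
side nut_a {'point': [390.3, 230.5], 'p': 0.75}
side nut_a {'point': [366.5, 254.2], 'p': 0.58
[... 317 characters left out ...]
y': 487.6973725015155, 'cx': 311.5700755628753, 'cy': 234.4185833635889, 'R': array([[-0.00796267, -0.99982071, -0.01717954],
       [-0.99321612,  0.00990086, -0.11586073],
       [ 0.11601005,  0.01614044, -0.99311689]]), 't': array([-0.00608082,  0.52494772,  1.20659483])}
top nut_a {'point': [342.3, 254.1], 'p': 0.73}
top nut_a {'point': [315.4, 212.7], 'p': 0.72}
top nut_a {'point': [385.7, 224.7], 'p': 0.66}
top nut_a {'point': [356.1, 188.4], 'p': 0.48}
top nut_a_tip {'point': [330.6, 176.8], 'p': 0.77}
top nut_a_tip {'point': [420.4, 254.3], 'p': 0.44}
top pot {'point': [317.5, 214.4], 'p': 0.61}
top pot {'point': [341.1, 250.8], 'p': 0.22}
top lid {'point': [348.4, 220.1], 'p': 0.7}
```

View pics/side0.png

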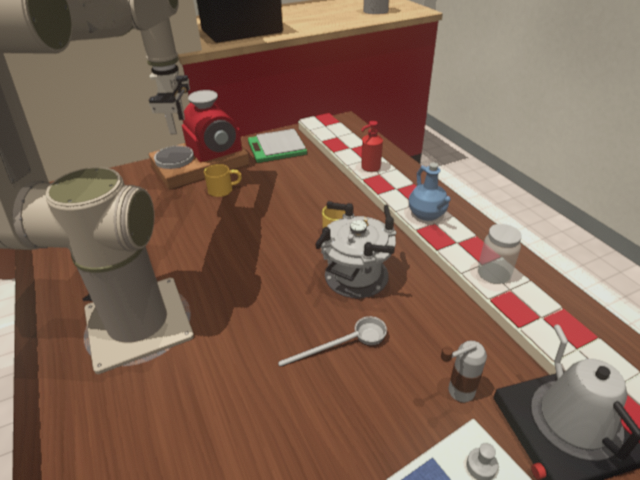

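View pics/top0.png

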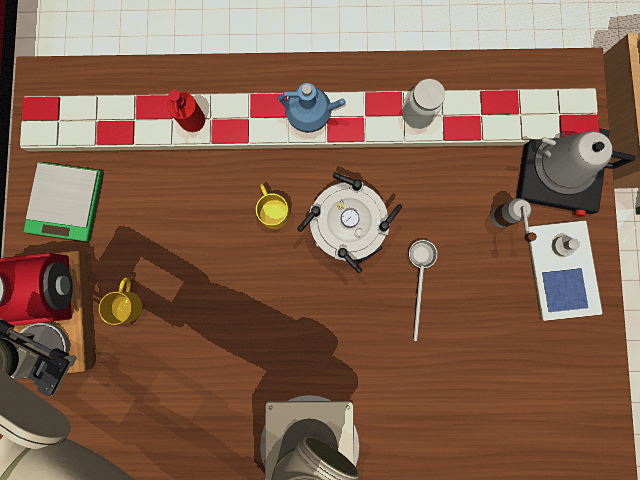

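```bash
python3 - <<'E'
import cv2
im=cv2.imread("pics/side0.png");cv2.imwrite("pics/sidez.png",cv2.resize(im[170:320,270:470],None,fx=4,fy=4,interpolation=cv2.INTER_CUBIC))
im=cv2.imread("pics/top0.png");cv2.imwrite("pics/topz.png",cv2.resize(im[150:300,260:460],None,fx=4,fy=4,interpolation=cv2.INTER_CUBIC))
E
```

```text
(no output)
```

View pics/sidez.png

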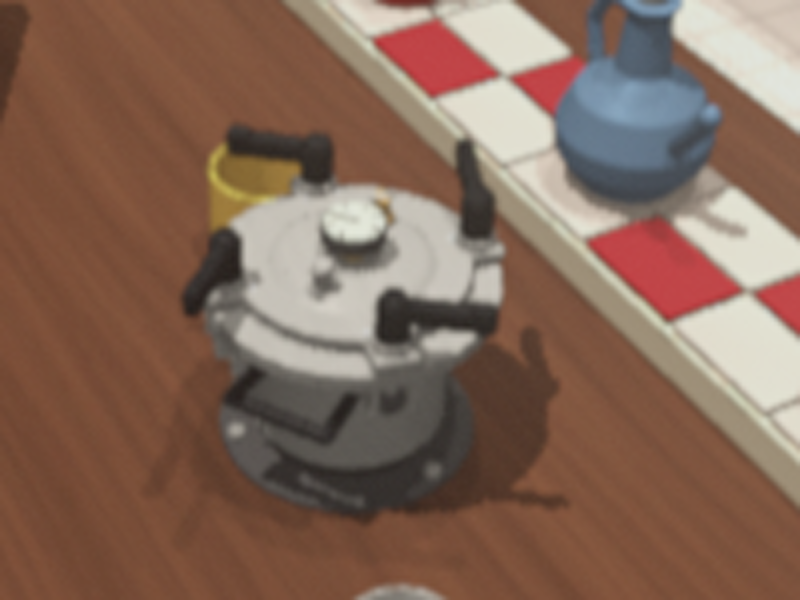

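View pics/topz.png

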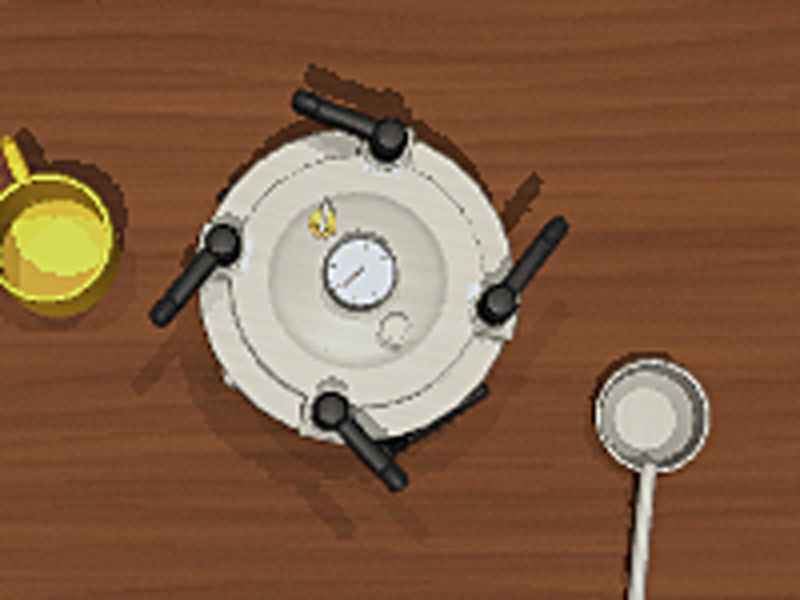

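The side view shows the pot near (356,250). The top view shows four hubs at about (357,185), (384,226), (342,253) and (315,211), with lever ends at about (335,175), (400,206), (360,270) and (300,230). The yellow cup stands to the left, the ladle lower right, and the grinder is well clear at (516,212).

```bash
cat > h.py <<'E'
import numpy as np
from plant import robot
C={n:robot.get_calibration(n) for n in("side","top")}
def ray(n,p):
    c=C[n];d=np.array([(p[0]-c['cx'])/c['fx'],(p[1]-c['cy'])/c['fy'],1]);R=c['R']
    return -R.T@c['t'],R.T@d
def atz(n,p,z):
    o,d=ray(n,p);return o+d*(z-o[2])/d[2]
def tri(ps,pt):
    o1,d1=ray('side',ps);o2,d2=ray('top',pt);d1=d1/np.linalg.norm(d1);d2=d2/np.linalg.norm(d2)
    s=np.linalg.lstsq(np.c_[d1,-d2],o2-o1,rcond=None)[0]
    a=o1+d1*s[0];b=o2+d2*s[1];return (a+b)/2,np.linalg.norm(a-b)
def proj(n,X):
    c=C[n];v=c['R']@X+c['t'];return c['fx']*v[0]/v[2]+c['cx'],c['fy']*v[1]/v[2]+c['cy']
E
python3 - <<'E'
from h import *
np.set_printoptions(precision=4,suppress=True)
T=lambda p:(260+p[0]/4,150+p[1]/4); S=lambda p:(270+p[0]/4,170+p[1]/4)
# hub tops / tip ends, by eye: far(+x), right(-y), near(-x), left(+y)
hubT=[(388,137),(497,300),(330,408),(222,242)]
tipT=[(299,101),(560,224),(402,483),(157,318)]
hubS=[(475,190),(396,305),(228,245),(318,150)]
tipS=[(465,150),(490,317),(192,303),(234,136)]
for i,n in enumerate("far right near left".split()):
    h,e=tri(S(hubS[i]),T(hubT[i]));t,e2=tri(S(tipS[i]),T(tipT[i]))
    h2=atz('top',T(hubT[i]),.176);t2=atz('top',T(tipT[i]),.170)
    print(n,h,e,t,e2,'| fixed z',h2[:2],t2[:2],np.linalg.norm(t2-h2),np.degrees(np.arctan2(*(t2-h2)[1::-1])))
for n in("nut_a","nut_a_tip"):
  for c in C:
    for d in robot.boxes_of(c,n)[:6]:print(c,n,d)
from scipy.spatial.transform import Rotation as R
s=robot.read_state();print(R.from_rotvec(s['orientation']).as_matrix())
E
```

```text
far [ 0.6223 -0.1173  0.1719] 0.0009466699706695413 [ 0.6467 -0.0677  0.162 ] 0.0021025261485532677 | fixed z [ 0.621  -0.1167] [ 0.6438 -0.067 ] 0.055068494281074076 65.36277504640579
right [ 0.5301 -0.178   0.1618] 0.0015478765854989587 [ 0.572  -0.2141  0.1637] 0.0006110251236830769 | fixed z [ 0.5274 -0.1758] [ 0.5711 -0.2131] 0.0577980105843179 -40.518618098698674
near [ 0.4697 -0.0826  0.1611] 0.0015660675067448672 [ 0.4268 -0.1221  0.1621] 0.0007972123199270864 | fixed z [ 0.4678 -0.0816] [ 0.4261 -0.1213] 0.057872685355080465 -136.45325244333551
left [ 0.565  -0.0226  0.1609] 0.00126961885740545 [0.5224 0.0143 0.1628] 0.003157315917868132 | fixed z [ 0.5619 -0.0224] [0.52   0.0146] 0.05625797048470623 138.5533809134137
side nut_a {'extent': [392.1, 219.4, 15.0, 32.1], 'p': 0.77}
side nut_a {'extent': [324.8, 237.9, 17.1, 22.3], 'p': 0.76}
side nut_a {'extent': [340.6, 210.5, 29.8, 16.4], 'p': 0.63}
side nut_a {'extent': [380.9, 247.8, 30.6, 17.3], 'p': 0.59}
top nut_a {'extent': [348.2, 259.6, 23.7, 21.9], 'p': 0.77}
top nut_a {'extent': [391.4, 218.1, 24.7, 28.3], 'p': 0.54}
top nut_a {'extent': [310.2, 217.9, 23.5, 24.0], 'p': 0.5}
top nut_a {'extent': [346.0, 184.0, 29.0, 20.4], 'p': 0.47}
side nut_a_tip {'extent': [388.6, 217.1, 7.5, 27.1], 'p': 0.57}
top nut_a_tip {'extent': [344.5, 183.4, 27.3, 18.4], 'p': 0.48}
[[ 0.      0.4429  0.8966]
 [ 0.      0.8966 -0.4429]
 [-1.      0.      0.    ]]
```

```bash
cat > fit.py <<'E'
from h import *
import cv2,sys
from scipy.optimize import minimize
def nutpts(x,y,z,a):
    u=np.array([np.cos(a),np.sin(a)]);v=np.array([-u[1],u[0]])
    th=np.linspace(0,2*np.pi,24,endpoint=False)
    hub=[(x+.011*np.cos(t),y+.011*np.sin(t),z+h) for t in th for h in(0,.038)]
    # lever: hub to tip, rounded end
    lev=[(x+u[0]*l+v[0]*w,y+u[1]*l+v[1]*w,z+h) for l,w in((0,.006),(0,-.006),(.057,.006),(.057,-.006),(.06,.003),(.06,-.003)) for h in(.016,.038)]
    return np.array(hub),np.array(lev)
F=4
def render(cam,par,box,sh):
    x0,y0,w,h=box;m=np.zeros((h*F,w*F),np.uint8)
    for q in nutpts(*par):
        p=np.array([proj(cam,X) for X in q])+sh
        p=((p-[x0-.5,y0-.5])*F).astype(np.float32)
        cv2.fillConvexPoly(m,np.round(cv2.convexHull(p)).astype(np.int32),1)
    return cv2.resize(m.astype(np.float32),(w,h),interpolation=cv2.INTER_AREA)
def dark(im):
    g=im.max(axis=2).astype(float);return np.clip((120-g)/60,0,1)
def fit(ims,x0,zc=.138,free=True):
    """x0: cx,cy,yaw,ang4 ; returns par"""
    D={n:dark(ims[n]) for n in ims}
    def nuts(p):
        return [(p[0]+.08*np.cos(p[2]+k*np.pi/2),p[1]+.08*np.sin(p[2]+k*np.pi/2),zc+p[7],p[3+k]) for k in range(4)]
    P0=nuts(np.r_[x0,0,0,0,0,0])
    boxes={}
    for n in ims:
        for k in range(4):
            q=np.vstack(nutpts(*P0[k]));p=np.array([proj(n,X) for X in q]);a=np.floor(p.min(0)-5).astype(int);b=np.ceil(p.max(0)+5).astype(int)
            boxes[n,k]=(a[0],a[1],b[0]-a[0],b[1]-a[1])
    def cost(p):
        p=p*sc;c=0
        for n in ims:
            sh=p[8:10]*1000 if n=='side' else p[10:12]*1000
            for k,N in enumerate(nuts(p)):
                bx=boxes[n,k];r=render(n,N,bx,sh);d=D[n][bx[1]:bx[1]+bx[3],bx[0]:bx[0]+bx[2]]
                # weight only near the model: ignore dark far from it
                near=cv2.dilate((r>0).astype(np.uint8),np.ones((7,7)))
                c+=np.sum(np.abs(r-d)*near)
        return c+ (p[7]/.003)**2*3+np.sum((p[8:12]*1000/1.0)**2)*3
    sc=np.r_[.003,.003,.03,[.08]*4,.002,[.0007]*4]
    p=np.r_[x0,0,0,0,0,0]/sc
    for _ in range(3):
        r=minimize(cost,p,method='Powell',options=dict(maxiter=6,xtol=1e-2));p=r.x
    return p*sc,nuts(p*sc),r.fun,boxes
E
cat > run1.py <<'E'
from fit import *
np.set_printoptions(precision=4,suppress=True)
ims={n:cv2.imread(f"pics/{n}0.png") for n in("side","top")}
x0=np.r_[.5445,-.0991,np.radians(-13),np.radians([65.4,138.6,-136.5,-40.5])]
p,N,f,bx=fit(ims,x0)
print(p,f)
for k,n in enumerate(N):print("far left near right".split()[k],np.array(n[:3]),np.degrees(n[3]),'rel out',np.degrees(n[3]-p[2]-k*np.pi/2)%360)
for c,a,b in(("side",(270,170),(200,150)),("top",(260,150),(200,150))):
    z=cv2.resize(ims[c][a[1]:a[1]+b[1],a[0]:a[0]+b[0]],None,fx=4,fy=4,interpolation=cv2.INTER_CUBIC)
    sh=p[8:10]*1000 if c=='side' else p[10:12]*1000
    for n in N:
        for q in nutpts(*n):
            w=(np.array([proj(c,X) for X in q])+sh-np.array(a)+.5)*4
            cv2.polylines(z,[np.round(cv2.convexHull(w.astype(np.float32))).astype(int)],True,(0,255,0),1)
    cv2.imwrite(f"pics/fit_{c}.png",z)
E
time python3 run1.py
```

```text
[ 0.5475 -0.0987 -0.2145  1.2079  2.4471 -2.4084 -0.7079 -0.0012 -0.
  0.0001  0.      0.    ] 861.1378612755565
far [ 0.6257 -0.1157  0.1368] 69.20965975566723 rel out 81.49759765932691
left [ 0.5645 -0.0205  0.1368] 140.20823988152785 rel out 62.496177785187534
near [ 0.4693 -0.0817  0.1368] -137.9901352193465 rel out 54.29780268431318
right [ 0.5305 -0.1769  0.1368] -40.5580583556885 rel out 61.729879547971166
real	0m17.396s
user	0m15.842s
sys	0m0.366s
```

View pics/fit_side.png

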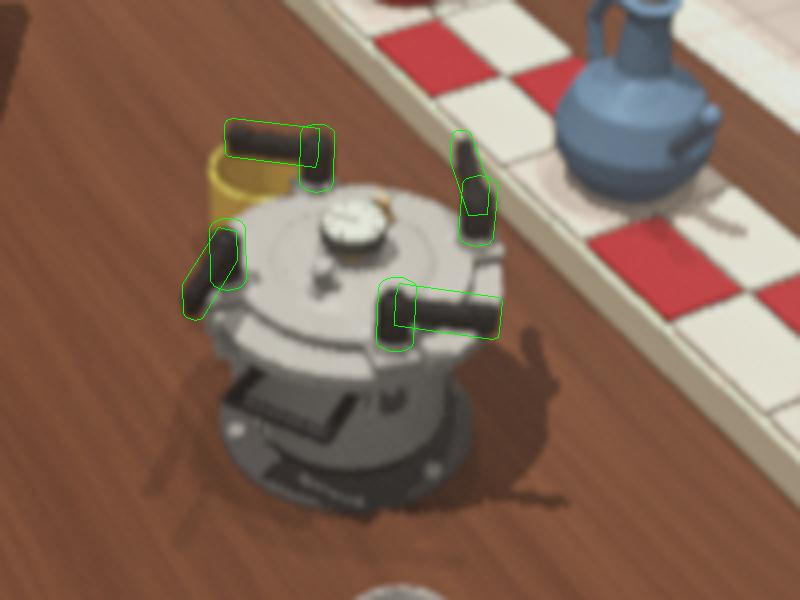

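View pics/fit_top.png

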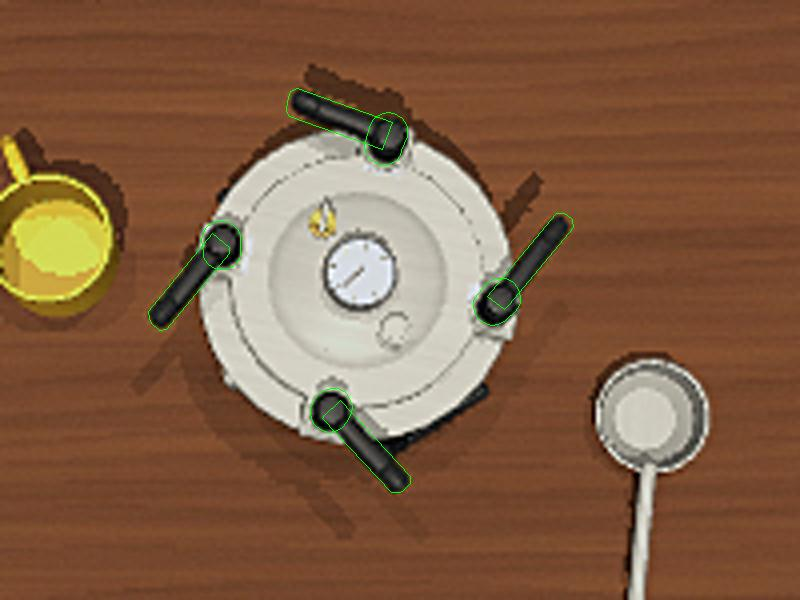

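```bash
python3 - <<'E'
import cv2
im=cv2.imread("pics/top0.png").max(axis=2)
print(im[180:192,330:362]); 
im=cv2.imread("pics/side0.png").max(axis=2)
print(im[236:256,360:396])
E
sed -i 's|(120-g)/60|(85-g)/40|' fit.py; python3 run1.py
```

```text
[[121 126 123 126  70  72  75  83  68  37  16  15  15  23  40  51  90 103
   91  84  69  61  49  42  26  14  30  48  35  23  55  73]
 [126 130  71  65  74  75  74  77  76  81  64  45  24  16   8  13  21  50
   72 103 104  86  82  53  21  55  62  62  57  54  27  44]
 [ 71  69  75  73  76  73  73  73  76  75  81  86  75  95  89  49  31   6
    6  38  64  98 109  44  38  62  66  67  71  57  47  93]
 [ 72  73  72  70  68  67  69  52  99 104 157 177 179 179 223 184 138  52
   48  12  16  30  63  27  47  70  75  78  75  64  62   0]
 [ 75  73  68  71  81  98 130 174 178 173 165 166 167 168 167 171 173 183
  187  95  20  21   2  23  37  80  82  85  76  69  63   0]
 [ 73  87  88 131 187 194 190 187 186 185 167 162 163 163 163 166 165 167
  174 187 102 122  20  25  19 102  98  96  85  78  22   1]
 [109 193 229 225 219 216 218 183 181 179 179 163 163 164 167 165 166 164
  169 169 149 194  48   9  25  20  81  90  79  27  10  76]
 [224 218 215 212 213 211 211 216 217 182 185 183 184 185 166 162 164 165
  171  60 151 160  66   5  20  23  28  22  26  19  11 185]
 [215 211 209 209 209 208 210 211 21
[... 3193 characters left out ...]
140  86  50  44  45  46  42  45  52  71  96 102 125 157 170
  178 191 194 194 195 195 196 195 192 182 147  98  77  80 100 114 129 134]
 [156 160 156 144 114  82  67  59  58  59  62  74  83  95 111 147 182 195
  196 199 197 196 198 200 200 196 184 163 128  97  87  92 105 112 122 131]]
[ 0.5475 -0.098  -0.2272  1.1502  2.4364 -2.3761 -0.6873 -0.0017 -0.
  0.0003  0.0003  0.0003] 1111.3594801073116
far [ 0.6254 -0.116   0.1363] 65.89946605801251 rel out 78.91699275895063
left [ 0.5655 -0.0201  0.1363] 139.595525551215 rel out 62.61305225215311
near [ 0.4695 -0.08    0.1363] -136.14161256460943 rel out 56.875914136328674
right [ 0.5294 -0.176   0.1363] -39.3779708617206 rel out 63.63955583921751
```

View pics/fit_top.png

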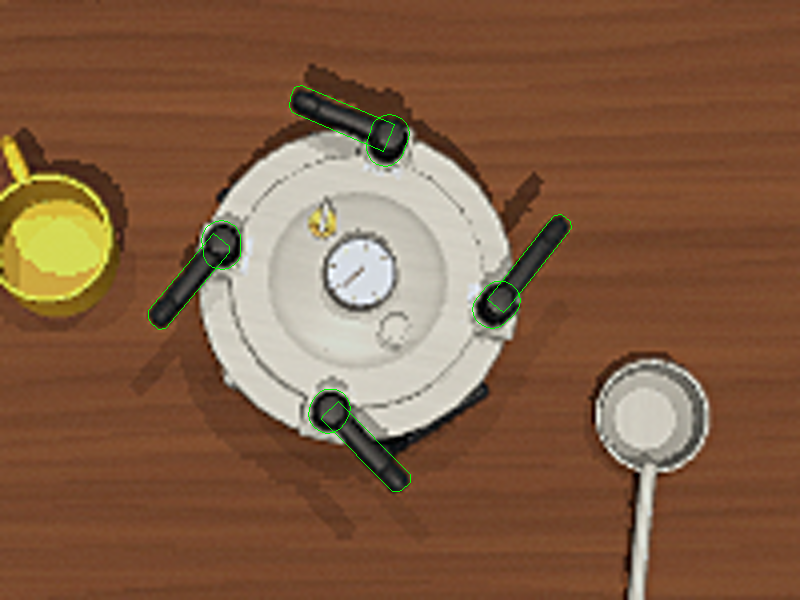

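View pics/fit_side.png

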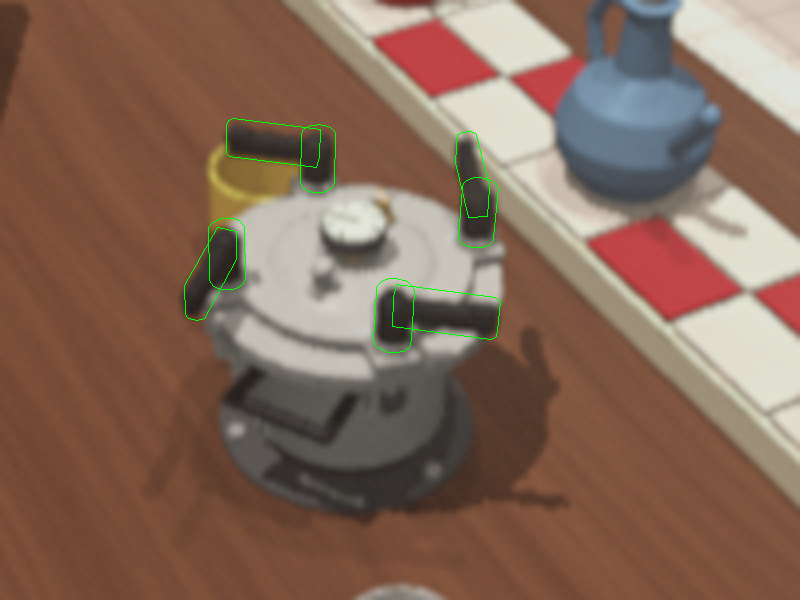

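The fit agrees in both views to about 1 px. Pot centre is about (0.547, -0.098), pot yaw about -13°, and the nut underside is at about z 0.137. Lever angles are far 66°, left 140°, near -136° and right -39°. Next I move over the left lever with the fingers partly closed.

>>> {"fn": "play_rows", "kwargs": {
  "plan": [
    {"slide": [0.49,-0.98,0],"roll": -0.095,"fingers": -0.2},
    {"slide": [0.49,-0.98,0],"roll": -0.095,"fingers": -0.2},
    {"slide": [0.49,-0.98,0],"roll": -0.095,"fingers": -0.2},
    {"slide": [0.49,-0.98,0],"roll": -0.095,"fingers": -0.2},
    {"slide": [0.49,-0.98,0],"roll": -0.095,"fingers": -0.2},
    {"slide": [0.49,-0.98,0],"roll": -0.095,"fingers": -0.2},
    {"slide": [0.49,-0.98,0],"roll": -0.095,"fingers": -0.2},
    {"slide": [0.49,-0.98,0],"roll": -0.095,"fingers": -0.2},
    {"slide": [0.49,-0.98,0],"roll": -0.095,"fingers": -0.2},
    {"slide": [0.49,-0.98,0],"roll": -0.095,"fingers": -0.2},
    {"slide": [0.49,-0.98,0],"roll": -0.095,"fingers": -0.2},
    {"slide": [0.49,-0.98,0],"roll": -0.095,"fingers": -0.2},
    {"slide": [0.49,-0.98,0],"roll": -0.095,"fingers": -0.2},
    {"slide": [0.49,-0.98,0],"roll": -0.095,"fingers": -0.2},
    {"slide": [0.49,-0.98,0],"roll": -0.095,"fingers": -0.2},
    {"slide": [0.49,-0.98,0],"roll": -0.095,"fingers": -0.2},
    {"slide": [0.49,-0.98,0],"roll": -0.095,"fingers": -0.2},
    {"slide": [0.49,-0.98,0],"roll": -0.095,"fingers": -0.2},
    {"slide": [0,0,0],"roll": 0,"fingers": -0.2},
    {"slide": [0,0,0],"roll": 0,"fingers": -0.2}
  ],
  "squeeze": 10
}}

```text
t: 3.2
tool_pos: [0.53, 0.0092, 0.2186]
orientation: [0.546, 1.501, -0.546]
force: [0.6, -0.7, 0.2]
opening: 0.0378
```

```bash
cat > st.py <<'E'
from h import *
from scipy.spatial.transform import Rotation as Ro
np.set_printoptions(precision=4,suppress=True)
def st():
    s=robot.read_state();m=Ro.from_rotvec(s['orientation']).as_matrix()
    print('t',s['t'],'pos',s['tool_pos'],'phi',np.degrees(np.arctan2(m[1,1],m[0,1])),'q6',s['q'][5],'F',s['force'],'M',s['wrist_torque'],'op',s['opening']);return s
B={'far':(.6254,-.116),'left':(.565,-.0202),'near':(.4694,-.0805),'right':(.530,-.1763)}
def tgt(n,a,z=.150,r=.046,phi=None):
    s=robot.read_state();a=np.radians(a)
    P=np.array([B[n][0]+r*np.cos(a),B[n][1]+r*np.sin(a),z]);d=P-s['tool_pos'];print(n,'target',P,'delta units',d/.03);return P
E
cat > pic.py <<'E'
from h import *
import cv2,sys
for n in("side","top"):
    im=robot.read_camera(n)[...,::-1];cv2.imwrite(f"pics/{n}{sys.argv[1]}.png",im)
a=cv2.imread(f"pics/side{sys.argv[1]}.png")[170:320,270:470];b=cv2.imread(f"pics/top{sys.argv[1]}.png")[150:300,260:460]
cv2.imwrite(f"pics/z{sys.argv[1]}.png",cv2.resize(np.vstack([np.hstack([a,b])]),None,fx=2,fy=2,interpolation=cv2.INTER_CUBIC))
E
python3 pic.py 1; python3 -c "
from st import *
st();tgt('left',139.6)"
```

```text
t 3.3 pos [0.53   0.0097 0.2187] phi 50.09232848858323 q6 -0.9530006646329354 F [0.7024 1.0338 0.4116] M [ 0.0758 -0.0268 -0.0255] op 0.03676278522117837
left target [0.53   0.0096 0.15  ] delta units [-0.0009 -0.0017 -2.2892]
```

View pics/z1.png

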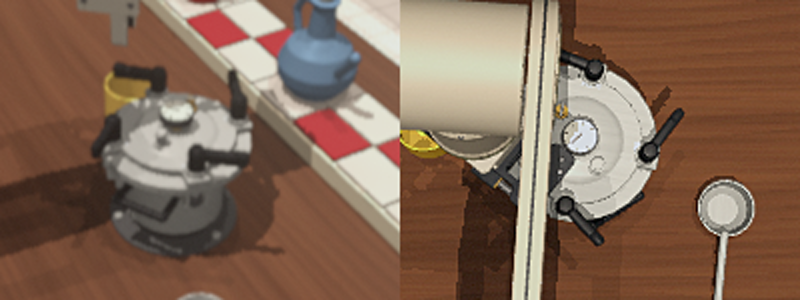

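The arm hides the top view of the left nut. The side view shows the fingers hanging above the left lever at crop (120,40), in line with it. I descend now.

>>> {"fn": "play_rows", "kwargs": {
  "plan": [
    {"slide": [0,0,-0.6],"roll": 0,"fingers": -0.2},
    {"slide": [0,0,-0.6],"roll": 0,"fingers": -0.2},
    {"slide": [0,0,-0.6],"roll": 0,"fingers": -0.2},
    {"slide": [0,0,-0.48],"roll": 0,"fingers": -0.2},
    {"slide": [0,0,0],"roll": 0,"fingers": -0.2}
  ]
}}

```text
t: 3.92
tool_pos: [0.5291, 0.0088, 0.1482]
orientation: [0.545, 1.504, -0.547]
force: [-0.4, -1.4, -0.3]
opening: 0.0374
```

```bash
python3 pic.py 2; python3 -c "
from st import *
st()"; python3 -c "
import cv2;cv2.imwrite('pics/s2z.png',cv2.resize(cv2.imread('pics/side2.png')[150:260,290:420],None,fx=5,fy=5))"
```

```text
t 4.025 pos [0.5304 0.0087 0.1504] phi 50.02813304600797 q6 -0.9533716881465216 F [-0.4745 -0.1623  0.0114] M [-0.1156  0.074   0.0361] op 0.037330576475393
```

View pics/s2z.png

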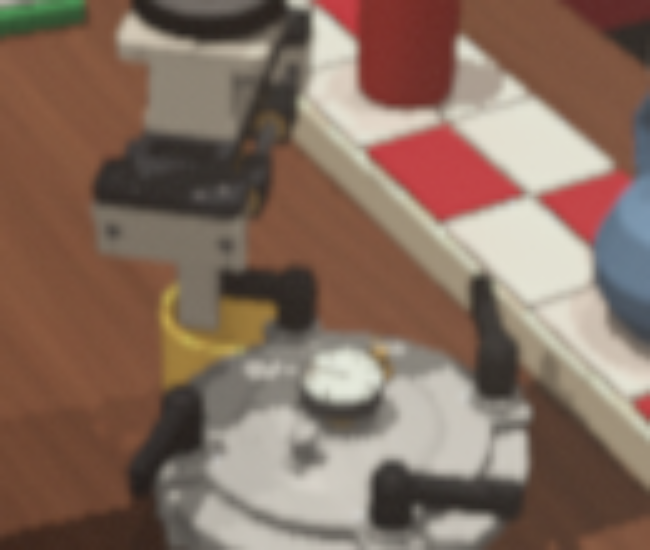

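The near finger stands in front of the lever and the other behind it, with no contact force. I close on it.

>>> {"fn": "play_rows", "kwargs": {
  "plan": [
    {"slide": [0,0,0],"roll": 0,"fingers": -0.85},
    {"slide": [0,0,0],"roll": 0,"fingers": -0.85},
    {"slide": [0,0,0],"roll": 0,"fingers": -0.85}
  ],
  "squeeze": 10
}}

```text
t: 4.4
tool_pos: [0.5304, 0.0086, 0.1506]
orientation: [0.546, 1.501, -0.546]
force: [-2.8, -2.7, 2.0]
opening: 0.0121
```

```bash
python3 -c "
from st import *
st()"
```

```text
t 4.4 pos [0.5304 0.0086 0.1506] phi 50.030273954714716 q6 -0.9533631479923675 F [-2.8099 -2.6614  2.0275] M [-0.3872  0.5196 -0.1336] op 0.012136377799408382
```

Gripped: the opening is 12.1 mm, which matches the lever. Next I compute the arc increments.

```bash
cat >> st.py <<'E'
def arc(a0,a1,n,r=.046,dz=True):
    A=np.radians(np.linspace(a0,a1,n+1))
    for i in range(n):
        d=r*np.array([np.cos(A[i+1])-np.cos(A[i]),np.sin(A[i+1])-np.sin(A[i])])/.03
        z=(A[i+1]-A[i])*.0016/.03
        print('{"slide": [%.3f, %.3f, %.3f], "roll": %.3f, "fingers": -0.85},'%(d[0],d[1],z,np.degrees(A[i+1]-A[i])/8),end=' ')
    print()
E
python3 -c "
from st import *
arc(139.6,79.6,10)"
```

```text
{"slide": [0.110, 0.117, -0.006], "roll": -0.750, "fingers": -0.85}, {"slide": [0.122, 0.104, -0.006], "roll": -0.750, "fingers": -0.85}, {"slide": [0.132, 0.091, -0.006], "roll": -0.750, "fingers": -0.85}, {"slide": [0.141, 0.077, -0.006], "roll": -0.750, "fingers": -0.85}, {"slide": [0.148, 0.062, -0.006], "roll": -0.750, "fingers": -0.85}, {"slide": [0.154, 0.046, -0.006], "roll": -0.750, "fingers": -0.85}, {"slide": [0.158, 0.030, -0.006], "roll": -0.750, "fingers": -0.85}, {"slide": [0.160, 0.013, -0.006], "roll": -0.750, "fingers": -0.85}, {"slide": [0.160, -0.004, -0.006], "roll": -0.750, "fingers": -0.85}, {"slide": [0.159, -0.021, -0.006], "roll": -0.750, "fingers": -0.85},
```

>>> {"fn": "play_rows", "kwargs": {
  "plan": [
    {"slide": [0.11,0.117,-0.006],"roll": -0.75,"fingers": -0.85},
    {"slide": [0.122,0.104,-0.006],"roll": -0.75,"fingers": -0.85},
    {"slide": [0.132,0.091,-0.006],"roll": -0.75,"fingers": -0.85},
    {"slide": [0.141,0.077,-0.006],"roll": -0.75,"fingers": -0.85}
  ]
}}

```text
t: 4.9
tool_pos: [0.5454, 0.0196, 0.1499]
orientation: [0.87, 1.389, -0.873]
force: [-3.6, -4.8, 2.3]
opening: 0.0123
```

```bash
python3 -c "
from st import *
st()"
```

```text
t 4.9 pos [0.5454 0.0196 0.1499] phi 25.809457513845306 q6 -0.5071215359221892 F [-3.5602 -4.7507  2.3408] M [-0.9413  0.5545 -0.1484] op 0.012312289341915599
```

>>> {"fn": "play_rows", "kwargs": {
  "plan": [
    {"slide": [0.148,0.062,-0.006],"roll": -0.75,"fingers": -0.85},
    {"slide": [0.154,0.046,-0.006],"roll": -0.75,"fingers": -0.85},
    {"slide": [0.158,0.03,-0.006],"roll": -0.75,"fingers": -0.85},
    {"slide": [0.16,0.013,-0.006],"roll": -0.75,"fingers": -0.85},
    {"slide": [0.16,-0.004,-0.006],"roll": -0.75,"fingers": -0.85},
    {"slide": [0.159,-0.021,-0.006],"roll": -0.75,"fingers": -0.85}
  ]
}}

```text
t: 5.65
tool_pos: [0.573, 0.0225, 0.1488]
orientation: [1.336, 1.119, -1.342]
force: [-7.2, -8.1, 5.8]
opening: 0.0125
```

```bash
python3 -c "
from st import *
st()"
```

```text
t 5.65 pos [0.573  0.0225 0.1488] phi -10.211460199476502 q6 0.13043022078599148 F [-7.2162 -8.0555  5.7736] M [-1.49    1.3986 -0.1372] op 0.012459775347803626
```

The left nut followed for 60° and the drag force stayed modest. The grip path suggests the bolt sits about 1.5 mm from my estimate, at (0.564, -0.021). I release it and go to the opposite nut, on the right.

>>> {"fn": "play_rows", "kwargs": {
  "plan": [
    {"slide": [0,0,0],"roll": 0,"fingers": -0.2},
    {"slide": [0,0,0],"roll": 0,"fingers": -0.2},
    {"slide": [0,0,0.85],"roll": 0,"fingers": -0.2},
    {"slide": [0,0,0.85],"roll": 0,"fingers": -0.2},
    {"slide": [-0.035,-0.953,0],"roll": 0.955,"fingers": -0.2},
    {"slide": [-0.035,-0.953,0],"roll": 0.955,"fingers": -0.2},
    {"slide": [-0.035,-0.953,0],"roll": 0.955,"fingers": -0.2},
    {"slide": [-0.035,-0.953,0],"roll": 0.955,"fingers": -0.2},
    {"slide": [-0.035,-0.953,0],"roll": 0.955,"fingers": -0.2},
    {"slide": [-0.035,-0.953,0],"roll": 0.955,"fingers": -0.2},
    {"slide": [-0.035,-0.953,0],"roll": 0.955,"fingers": -0.2},
    {"slide": [-0.035,-0.953,0],"roll": 0.955,"fingers": -0.2},
    {"slide": [0,0,0],"roll": 0,"fingers": -0.2}
  ]
}}

```text
t: 7.28
tool_pos: [0.565, -0.206, 0.1993]
orientation: [0.531, 1.505, -0.531]
force: [-0.2, -0.3, -0.3]
opening: 0.0372
```

```bash
sed -i "s/^B=.*/B={'far':(.6242,-.117),'left':(.5638,-.0212),'near':(.4682,-.0815),'right':(.529,-.1773)}/" st.py; python3 pic.py 3; python3 -c "
from st import *
st();tgt('right',-39.5)"
```

```text
t 7.375 pos [ 0.5652 -0.2041  0.1993] phi 51.05344866173994 q6 -1.3232982975983538 F [-0.3497  0.1289 -0.2252] M [-0.0552  0.0014 -0.0077] op 0.03709708722367493
right target [ 0.5645 -0.2066  0.15  ] delta units [-0.0236 -0.0818 -1.6439]
```

View pics/z3.png

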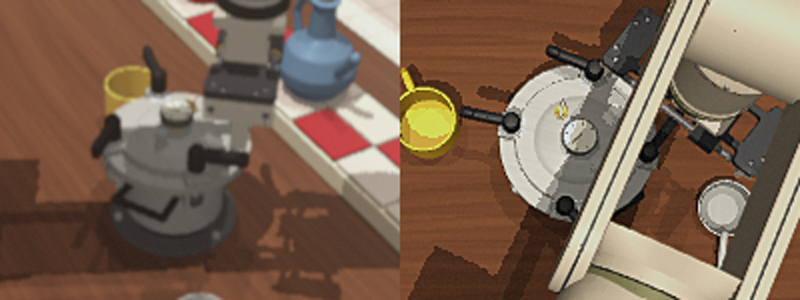

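The left lever now points at about 78°, so it has turned about 60° as meant. The fingers are above the right lever. I descend and grip.

>>> {"fn": "play_rows", "kwargs": {
  "plan": [
    {"slide": [-0.01,-0.04,-0.82],"roll": 0,"fingers": -0.2},
    {"slide": [0,0,-0.81],"roll": 0,"fingers": -0.2},
    {"slide": [0,0,0],"roll": 0,"fingers": -0.2},
    {"slide": [0,0,0],"roll": 0,"fingers": -0.85},
    {"slide": [0,0,0],"roll": 0,"fingers": -0.85},
    {"slide": [0,0,0],"roll": 0,"fingers": -0.85}
  ]
}}

```text
t: 8.12
tool_pos: [0.5655, -0.2061, 0.1518]
orientation: [0.53, 1.503, -0.531]
force: [-0.9, -4.3, 1.6]
opening: 0.0125
```

```bash
python3 -c "
from st import *
st()
arc(-39.5,-99.5,10,.045)
arc(66,6,10,.045)
arc(-136,-196,10,.045)"
```

```text
t 8.125 pos [ 0.5655 -0.2061  0.1518] phi 51.15079568738518 q6 -1.327115274480542 F [-0.9146 -4.3178  1.6146] M [-0.5741  0.2892  0.1505] op 0.012509343976565036
{"slide": [-0.106, -0.116, -0.006], "roll": -0.750, "fingers": -0.85}, {"slide": [-0.118, -0.104, -0.006], "roll": -0.750, "fingers": -0.85}, {"slide": [-0.128, -0.091, -0.006], "roll": -0.750, "fingers": -0.85}, {"slide": [-0.137, -0.077, -0.006], "roll": -0.750, "fingers": -0.85}, {"slide": [-0.144, -0.063, -0.006], "roll": -0.750, "fingers": -0.85}, {"slide": [-0.150, -0.047, -0.006], "roll": -0.750, "fingers": -0.85}, {"slide": [-0.154, -0.031, -0.006], "roll": -0.750, "fingers": -0.85}, {"slide": [-0.156, -0.015, -0.006], "roll": -0.750, "fingers": -0.85}, {"slide": [-0.157, 0.001, -0.006], "roll": -0.750, "fingers": -0.85}, {"slide": [-0.156, 0.018, -0.006], "roll": -0.750, "fingers": -0.85}, 
{"slide": [0.140, -0.071, -0.006], "roll": -0.750, "fingers": -0.85}, {"slide": [0.132, -0.086, -0.006], "roll": -0.750, "fingers": -0.85}, {"slide": [0.122, -0.099, -0.006], "roll": -0.750, "fingers": -0.85}, {"slide": [0.111, -
[... 468 characters left out ...]
}, 
{"slide": [-0.103, 0.118, -0.006], "roll": -0.750, "fingers": -0.85}, {"slide": [-0.090, 0.129, -0.006], "roll": -0.750, "fingers": -0.85}, {"slide": [-0.076, 0.137, -0.006], "roll": -0.750, "fingers": -0.85}, {"slide": [-0.061, 0.145, -0.006], "roll": -0.750, "fingers": -0.85}, {"slide": [-0.046, 0.150, -0.006], "roll": -0.750, "fingers": -0.85}, {"slide": [-0.030, 0.154, -0.006], "roll": -0.750, "fingers": -0.85}, {"slide": [-0.014, 0.156, -0.006], "roll": -0.750, "fingers": -0.85}, {"slide": [0.003, 0.157, -0.006], "roll": -0.750, "fingers": -0.85}, {"slide": [0.019, 0.156, -0.006], "roll": -0.750, "fingers": -0.85}, {"slide": [0.035, 0.153, -0.006], "roll": -0.750, "fingers": -0.85},
```

>>> {"fn": "play_rows", "kwargs": {
  "plan": [
    {"slide": [-0.106,-0.116,-0.004],"roll": -0.75,"fingers": -0.85},
    {"slide": [-0.118,-0.104,-0.004],"roll": -0.75,"fingers": -0.85},
    {"slide": [-0.128,-0.091,-0.004],"roll": -0.75,"fingers": -0.85},
    {"slide": [-0.137,-0.077,-0.004],"roll": -0.75,"fingers": -0.85},
    {"slide": [-0.144,-0.063,-0.004],"roll": -0.75,"fingers": -0.85},
    {"slide": [-0.15,-0.047,-0.004],"roll": -0.75,"fingers": -0.85},
    {"slide": [-0.154,-0.031,-0.004],"roll": -0.75,"fingers": -0.85},
    {"slide": [-0.156,-0.015,-0.004],"roll": -0.75,"fingers": -0.85},
    {"slide": [-0.157,0.001,-0.004],"roll": -0.75,"fingers": -0.85},
    {"slide": [-0.156,0.018,-0.004],"roll": -0.75,"fingers": -0.85}
  ]
}}

```text
t: 9.38
tool_pos: [0.5229, -0.2244, 0.1508]
orientation: [1.323, 1.125, -1.326]
force: [-2.9, -10.5, 0.8]
opening: 0.0124
```

```bash
python3 -c "
from st import *
s=st();tgt('far',66)"
```

```text
t 9.375 pos [ 0.5229 -0.2244  0.1508] phi -9.111319131897465 q6 -0.33335197413601136 F [ -2.9266 -10.5132   0.7952] M [-1.9088  0.4291  0.1741] op 0.012390883149235175
far target [ 0.6429 -0.075   0.15  ] delta units [ 4.0014  4.98   -0.0273]
```

About the bolt axis, the two nuts give a consistent turning torque of 0.10 to 0.12 N m. From both arcs, the pot centre comes out at (0.546, -0.100), yaw -12.65°, bolt spacing 161 mm, which agrees with the text. The far nut is next.

>>> {"fn": "play_rows", "kwargs": {
  "plan": [
    {"slide": [0,0,0],"roll": 0,"fingers": -0.2},
    {"slide": [0,0,0],"roll": 0,"fingers": -0.2},
    {"slide": [0,0,0.8],"roll": 0,"fingers": -0.2},
    {"slide": [0,0,0.8],"roll": 0,"fingers": -0.2},
    {"slide": [0.797,0.98,0],"roll": -0.373,"fingers": -0.2},
    {"slide": [0.797,0.98,0],"roll": -0.373,"fingers": -0.2},
    {"slide": [0.797,0.98,0],"roll": -0.373,"fingers": -0.2},
    {"slide": [0.797,0.98,0],"roll": -0.373,"fingers": -0.2},
    {"slide": [0.797,0.98,0],"roll": -0.373,"fingers": -0.2},
    {"slide": [0,0,0],"roll": 0,"fingers": -0.2}
  ]
}}

```text
t: 10.62
tool_pos: [0.6433, -0.0717, 0.1968]
orientation: [1.505, 0.987, -1.505]
force: [0.8, -1.2, -0.5]
opening: 0.0369
```

```bash
sed -i "s/^B=.*/B={'far':(.6241,-.1175),'left':(.5635,-.0219),'near':(.4679,-.0825),'right':(.5285,-.1781)}/" st.py; cat >> st.py <<'E'
def tq(n):
    s=st();r=s['tool_pos'][:2]-B[n];F=s['force'];l=np.linalg.norm(r);u=r/l
    a=np.degrees(np.arctan2(r[1],r[0]))
    print(n,'ang',a,'r',l,'torque on tool',r[0]*F[1]-r[1]*F[0]+s['wrist_torque'][2],'radial',u@F[:2],'Ftan(ccw)',-u[1]*F[0]+u[0]*F[1])
E
python3 pic.py 4; python3 -c "
from st import *
st();tgt('far',66,r=.045)"
```

```text
t 10.725 pos [ 0.6421 -0.0741  0.1969] phi -23.62636120164009 q6 0.21823704120343568 F [-0.6976 -0.3906 -0.0735] M [-0.0654  0.1217  0.0053] op 0.03731219185905183
far target [ 0.6424 -0.0764  0.15  ] delta units [ 0.01   -0.0748 -1.5638]
```

View pics/z4.png

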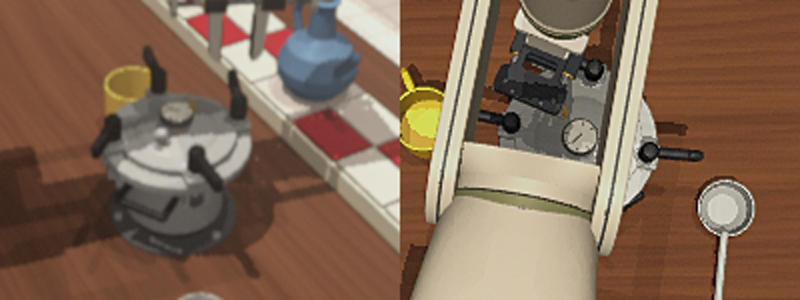

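The right lever (crop 648,152 to 700,157) has turned about 60°. The fingers straddle the far lever from above, so I descend and grip.

>>> {"fn": "play_rows", "kwargs": {
  "plan": [
    {"slide": [0,-0.07,-0.78],"roll": 0,"fingers": -0.2},
    {"slide": [0,0,-0.78],"roll": 0,"fingers": -0.2},
    {"slide": [0,0,0],"roll": 0,"fingers": -0.2},
    {"slide": [0,0,0],"roll": 0,"fingers": -0.85},
    {"slide": [0,0,0],"roll": 0,"fingers": -0.85},
    {"slide": [0,0,0],"roll": 0,"fingers": -0.85}
  ]
}}

```text
t: 11.48
tool_pos: [0.6427, -0.0765, 0.1517]
orientation: [1.509, 0.983, -1.507]
force: [-2.2, 3.1, 2.8]
opening: 0.0122
```

```bash
python3 -c "
from st import *
tq('far')"
```

```text
t 11.475 pos [ 0.6427 -0.0765  0.1517] phi -23.76298383897651 q6 0.21683132471928662 F [-2.2401  3.0781  2.801 ] M [ 0.2392  0.5774 -0.0983] op 0.012151675547888222
far ang 65.60989279444891 r 0.04500114930665197 torque on tool 0.05072477312621253 radial 1.8783232861900512 Ftan(ccw) 3.311299774781984
```

Gripped at 12.2 mm. I turn it 60° clockwise.

>>> {"fn": "play_rows", "kwargs": {
  "plan": [
    {"slide": [0.14,-0.071,-0.005],"roll": -0.75,"fingers": -0.85},
    {"slide": [0.132,-0.086,-0.005],"roll": -0.75,"fingers": -0.85},
    {"slide": [0.122,-0.099,-0.005],"roll": -0.75,"fingers": -0.85},
    {"slide": [0.111,-0.111,-0.005],"roll": -0.75,"fingers": -0.85},
    {"slide": [0.099,-0.122,-0.005],"roll": -0.75,"fingers": -0.85},
    {"slide": [0.086,-0.132,-0.005],"roll": -0.75,"fingers": -0.85},
    {"slide": [0.071,-0.14,-0.005],"roll": -0.75,"fingers": -0.85},
    {"slide": [0.056,-0.147,-0.005],"roll": -0.75,"fingers": -0.85},
    {"slide": [0.041,-0.152,-0.005],"roll": -0.75,"fingers": -0.85},
    {"slide": [0.025,-0.155,-0.005],"roll": -0.75,"fingers": -0.85}
  ]
}}

```text
t: 12.72
tool_pos: [0.6685, -0.1128, 0.15]
orientation: [2.167, 0.115, -2.168]
force: [-5.1, 1.2, 4.4]
opening: 0.012
```

```bash
python3 -c "
from st import *
tq('far');tgt('near',-136.5,r=.045)"
```

```text
t 12.725 pos [ 0.6685 -0.1128  0.15  ] phi -83.94018113079454 q6 1.2222024413999553 F [-5.1283  1.1862  4.4114] M [0.3335 1.0745 0.0128] op 0.011981643339017517
far ang 6.091860384622275 r 0.04465499787335792 torque on tool 0.08974846896884406 radial -4.973440759212843 Ftan(ccw) 1.7237127783248547
near target [ 0.4353 -0.1135  0.15  ] delta units [-7.7748 -0.0238  0.0002]
```

>>> {"fn": "play_rows", "kwargs": {
  "plan": [
    {"slide": [0,0,0],"roll": 0,"fingers": -0.2},
    {"slide": [0,0,0],"roll": 0,"fingers": -0.2},
    {"slide": [0,0,0.85],"roll": 0,"fingers": -0.2},
    {"slide": [0,0,0.85],"roll": 0,"fingers": -0.2},
    {"slide": [-0.972,0,0],"roll": 0.585,"fingers": -0.2},
    {"slide": [-0.972,0,0],"roll": 0.585,"fingers": -0.2},
    {"slide": [-0.972,0,0],"roll": 0.585,"fingers": -0.2},
    {"slide": [-0.972,0,0],"roll": 0.585,"fingers": -0.2},
    {"slide": [-0.972,0,0],"roll": 0.585,"fingers": -0.2},
    {"slide": [-0.972,0,0],"roll": 0.585,"fingers": -0.2},
    {"slide": [-0.972,0,0],"roll": 0.585,"fingers": -0.2},
    {"slide": [-0.972,0,0],"roll": 0.585,"fingers": -0.2},
    {"slide": [0,0,0],"roll": 0,"fingers": -0.2}
  ]
}}

```text
t: 14.35
tool_pos: [0.4346, -0.1129, 0.2003]
orientation: [1.775, 0.712, -1.773]
force: [0.3, 1.1, -0.2]
opening: 0.0372
```

```bash
python3 pic.py 5; python3 -c "
from st import *
st();tgt('near',-136.5,r=.045)"
```

```text
t 14.45 pos [ 0.436  -0.1131  0.2005] phi -46.3464765056867 q6 0.4411641432835734 F [ 0.3665 -1.5848  0.7727] M [-0.0449  0.1091 -0.0313] op 0.03736914711175838
near target [ 0.4353 -0.1135  0.15  ] delta units [-0.0255 -0.0138 -1.6817]
```

View pics/z5.png

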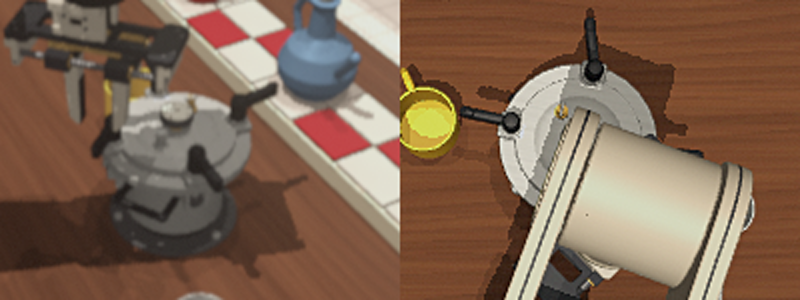

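The far lever now points straight out, with its tip at crop (590,15) and about 60° turned. The fingers are above the near lever.

>>> {"fn": "play_rows", "kwargs": {
  "plan": [
    {"slide": [-0.02,-0.01,-0.83],"roll": 0,"fingers": -0.2},
    {"slide": [0,0,-0.83],"roll": 0,"fingers": -0.2},
    {"slide": [0,0,0],"roll": 0,"fingers": -0.2},
    {"slide": [0,0,0],"roll": 0,"fingers": -0.85},
    {"slide": [0,0,0],"roll": 0,"fingers": -0.85},
    {"slide": [0,0,0],"roll": 0,"fingers": -0.85}
  ]
}}

```text
t: 15.2
tool_pos: [0.4353, -0.1134, 0.1512]
orientation: [1.776, 0.711, -1.774]
force: [-2.4, 2.3, 2.2]
opening: 0.0122
```

```bash
python3 -c "
from st import *
tq('near')"
```

```text
t 15.2 pos [ 0.4353 -0.1134  0.1512] phi -46.32835213059946 q6 0.43959105116705405 F [-2.3566  2.3409  2.189 ] M [0.3089 0.6438 0.1126] op 0.012245577143735937
near ang -136.56799044526258 r 0.0449107086015645 torque on tool -0.03645899728930585 radial 0.10201644634404214 Ftan(ccw) -3.3200481285314263
```

>>> {"fn": "play_rows", "kwargs": {
  "plan": [
    {"slide": [-0.103,0.118,-0.006],"roll": -0.75,"fingers": -0.85},
    {"slide": [-0.09,0.129,-0.006],"roll": -0.75,"fingers": -0.85},
    {"slide": [-0.076,0.137,-0.006],"roll": -0.75,"fingers": -0.85},
    {"slide": [-0.061,0.145,-0.006],"roll": -0.75,"fingers": -0.85},
    {"slide": [-0.046,0.15,-0.006],"roll": -0.75,"fingers": -0.85},
    {"slide": [-0.03,0.154,-0.006],"roll": -0.75,"fingers": -0.85},
    {"slide": [-0.014,0.156,-0.006],"roll": -0.75,"fingers": -0.85},
    {"slide": [0.003,0.157,-0.006],"roll": -0.75,"fingers": -0.85},
    {"slide": [0.019,0.156,-0.006],"roll": -0.75,"fingers": -0.85},
    {"slide": [0.035,0.153,-0.006],"roll": -0.75,"fingers": -0.85}
  ]
}}

```text
t: 16.45
tool_pos: [0.4238, -0.0694, 0.1496]
orientation: [-2.066, 0.3, 2.067]
force: [-6.2, 1.3, 7.9]
opening: 0.0118
```

```bash
python3 -c "
from st import *
tq('near');tgt('left',78,r=.045);tgt('left',78,r=.045,z=.148)"
```

```text
t 16.45 pos [ 0.4238 -0.0694  0.1496] phi -106.51352046071936 q6 1.5771802267636952 F [-6.2202  1.2531  7.8832] M [0.4188 1.1784 0.1948] op 0.01181123618142212
near ang 163.47721824557928 r 0.046045960387318424 torque on tool 0.22097518176750575 radial 6.319695414824543 Ftan(ccw) 0.5676249635618289
left target [0.5729 0.0221 0.15  ] delta units [4.97   3.0507 0.0145]
left target [0.5729 0.0221 0.148 ] delta units [ 4.97    3.0507 -0.0521]
```

Round one is done, in the order left, right, far, near. Round two starts with the left nut.

>>> {"fn": "play_rows", "kwargs": {
  "plan": [
    {"slide": [0,0,0],"roll": 0,"fingers": -0.2},
    {"slide": [0,0,0],"roll": 0,"fingers": -0.2},
    {"slide": [0,0,0.85],"roll": 0,"fingers": -0.2},
    {"slide": [0,0,0.85],"roll": 0,"fingers": -0.2},
    {"slide": [0.414,0.254,0],"roll": 0.995,"fingers": -0.2},
    {"slide": [0.414,0.254,0],"roll": 0.995,"fingers": -0.2},
    {"slide": [0.414,0.254,0],"roll": 0.995,"fingers": -0.2},
    {"slide": [0.414,0.254,0],"roll": 0.995,"fingers": -0.2},
    {"slide": [0.414,0.254,0],"roll": 0.995,"fingers": -0.2},
    {"slide": [0.414,0.254,0],"roll": 0.995,"fingers": -0.2},
    {"slide": [0.414,0.254,0],"roll": 0.995,"fingers": -0.2},
    {"slide": [0.414,0.254,0],"roll": 0.995,"fingers": -0.2},
    {"slide": [0.414,0.254,0],"roll": 0.995,"fingers": -0.2},
    {"slide": [0.414,0.254,0],"roll": 0.995,"fingers": -0.2},
    {"slide": [0.414,0.254,0],"roll": 0.995,"fingers": -0.2},
    {"slide": [0.414,0.254,0],"roll": 0.995,"fingers": -0.2},
    {"slide": [0,0,0],"roll": 0,"fingers": -0.2}
  ]
}}

```text
t: 18.58
tool_pos: [0.5734, 0.022, 0.1991]
orientation: [1.346, 1.115, -1.347]
force: [0.2, 0.4, 0.3]
opening: 0.0374
```

```bash
python3 pic.py 6; python3 -c "
from st import *
st();tgt('left',78.5,r=.045,z=.149)"
```

```text
t 18.675 pos [0.5727 0.0215 0.1992] phi -10.956699297768719 q6 0.13947713607497506 F [-0.4943  0.7507 -0.8607] M [-0.0979  0.0607  0.0394] op 0.037041139619907716
left target [0.5725 0.0222 0.149 ] delta units [-0.0091  0.0226 -1.6724]
```

View pics/z6.png

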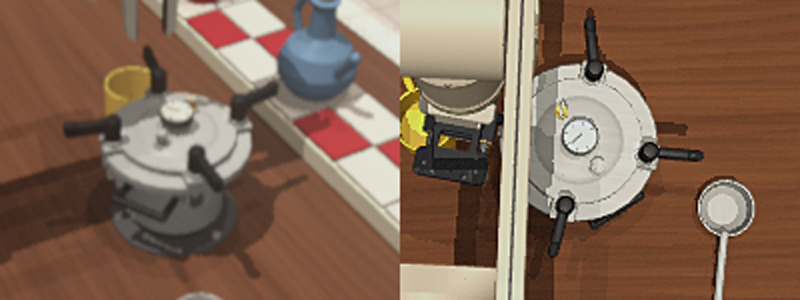

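All four levers now point roughly outward, about 60° on from the start. I descend on the left lever and grip it.

>>> {"fn": "play_rows", "kwargs": {
  "plan": [
    {"slide": [0,0.02,-0.83],"roll": 0,"fingers": -0.2},
    {"slide": [0,0,-0.83],"roll": 0,"fingers": -0.2},
    {"slide": [0,0,0],"roll": 0,"fingers": -0.2},
    {"slide": [0,0,0],"roll": 0,"fingers": -0.85},
    {"slide": [0,0,0],"roll": 0,"fingers": -0.85},
    {"slide": [0,0,0],"roll": 0,"fingers": -0.85}
  ]
}}

```text
t: 19.42
tool_pos: [0.5735, 0.0224, 0.1507]
orientation: [1.348, 1.113, -1.346]
force: [-4.2, 2.6, 2.6]
opening: 0.0122
```

```bash
python3 -c "
from st import *
tq('left')
arc(78.5,50.5,5,.045)
arc(50.5,15.5,14,.045)"
```

```text
t 19.425 pos [0.5735 0.0224 0.1507] phi -10.821935954907971 q6 0.13846468609103527 F [-4.1729  2.5977  2.59  ] M [ 0.2647  0.7074 -0.12  ] op 0.012172233403181586
left ang 77.22831145385342 r 0.045407623755978205 torque on tool 0.0908845592395514 radial 1.6109398698418442 Ftan(ccw) 4.643873274021552
{"slide": [0.142, -0.036, -0.005], "roll": -0.700, "fingers": -0.85}, {"slide": [0.138, -0.050, -0.005], "roll": -0.700, "fingers": -0.85}, {"slide": [0.132, -0.063, -0.005], "roll": -0.700, "fingers": -0.85}, {"slide": [0.125, -0.076, -0.005], "roll": -0.700, "fingers": -0.85}, {"slide": [0.117, -0.088, -0.005], "roll": -0.700, "fingers": -0.85}, 
{"slide": [0.050, -0.043, -0.002], "roll": -0.312, "fingers": -0.85}, {"slide": [0.048, -0.045, -0.002], "roll": -0.313, "fingers": -0.85}, {"slide": [0.046, -0.047, -0.002], "roll": -0.312, "fingers": -0.85}, {"slide": [0.044, -0.049, -0.002], "roll": -0.313, "fingers": -0.85}, {"slide": [0.041, -0.051, -0.002], "roll": -0.312, "fingers": -0.85}, {"slide": [0.039, -0.052, -0.002], "roll": -0.313, "fingers": -0.85}, {"slide": [0.037, -0.054, -0.002], "roll": -0.312, "fingers": -0.85}, {"slide": [0.034, -0.056, -0.002], "roll": -0.313, "fingers": -0.85}, {"slide": [0.032, -0.057, -0.002], "roll": -0.312, "fingers": -0.85}, {"slide": [0.029, -0.058, -0.002], "roll": -0.313, "fingers": -0.85}, {"slide": [0.027, -0.060, -0.002], "roll": -0.313, "fingers": -0.85}, {"slide": [0.024, -0.061, -0.002], "roll": -0.313, "fingers": -0.85}, {"slide": [0.022, -0.062, -0.002], "roll": -0.313, "fingers": -0.85}, {"slide": [0.019, -0.063, -0.002], "roll": -0.313, "fingers": -0.85},
```

>>> {"fn": "play_rows", "kwargs": {
  "plan": [
    {"slide": [0.142,-0.036,-0.005],"roll": -0.7,"fingers": -0.85},
    {"slide": [0.138,-0.05,-0.005],"roll": -0.7,"fingers": -0.85},
    {"slide": [0.132,-0.063,-0.005],"roll": -0.7,"fingers": -0.85},
    {"slide": [0.125,-0.076,-0.005],"roll": -0.7,"fingers": -0.85},
    {"slide": [0.117,-0.088,-0.005],"roll": -0.7,"fingers": -0.85},
    {"slide": [0,0,0],"roll": 0,"fingers": -0.85}
  ]
}}

```text
t: 20.18
tool_pos: [0.5928, 0.0128, 0.1499]
orientation: [1.689, 0.807, -1.689]
force: [-3.0, -0.3, 4.6]
opening: 0.0121
```

```bash
python3 -c "
from st import *
tq('left')"
```

```text
t 20.175 pos [0.5928 0.0128 0.1499] phi -38.909942938432316 q6 0.6144017890273477 F [-2.9595 -0.2891  4.6239] M [-0.1039  0.7531 -0.1065] op 0.012074658153556204
left ang 49.868887991949606 r 0.045441299487690504 torque on tool -0.012163020226801755 radial -2.1284985851167493 Ftan(ccw) 2.076422403105593
```

>>> {"fn": "play_rows", "kwargs": {
  "plan": [
    {"slide": [0.05,-0.043,-0.002],"roll": -0.312,"fingers": -0.85},
    {"slide": [0.048,-0.045,-0.002],"roll": -0.312,"fingers": -0.85}
  ]
}}

```text
t: 20.42
tool_pos: [0.5953, 0.0105, 0.1498]
orientation: [1.747, 0.744, -1.748]
force: [-5.9, 1.7, 5.2]
opening: 0.0119
```

```bash
python3 -c "
from st import *
tq('left')"
```

```text
t 20.425 pos [0.5953 0.0105 0.1498] phi -43.875284651395596 q6 0.6972248308752185 F [-5.9079  1.6755  5.2154] M [ 0.052   1.2013 -0.0812] op 0.011916943729787596
left ang 45.52574767605322 r 0.045413375796369566 torque on tool 0.1635862769090982 radial -2.943465832419762 Ftan(ccw) 5.389536837169821
```

>>> {"fn": "play_rows", "kwargs": {
  "plan": [
    {"slide": [0.046,-0.047,-0.002],"roll": -0.312,"fingers": -0.85},
    {"slide": [0.044,-0.049,-0.002],"roll": -0.312,"fingers": -0.85}
  ]
}}

```text
t: 20.68
tool_pos: [0.5979, 0.0077, 0.1497]
orientation: [1.804, 0.677, -1.805]
force: [-5.6, 0.5, 5.9]
opening: 0.0121
```

```bash
python3 -c "
from st import *
tq('left')"
```

```text
t 20.675 pos [0.5979 0.0077 0.1497] phi -48.868387494455376 q6 0.7798650665878816 F [-5.6169  0.4599  5.9133] M [ 0.1501  1.1977 -0.0733] op 0.012103960350753439
left ang 40.67139200479209 r 0.045391186389371035 torque on tool 0.10872003815058146 radial -3.9604888455327516 Ftan(ccw) 4.009480397815356
```

Each of those rows is 2.5°, so from here I go one row per call.

>>> {"fn": "play_rows", "kwargs": {
  "plan": [
    {"slide": [0.041,-0.051,-0.002],"roll": -0.312,"fingers": -0.85}
  ]
}}

```text
t: 20.8
tool_pos: [0.5991, 0.0062, 0.1496]
orientation: [1.832, 0.643, -1.833]
force: [-6.2, 1.0, 6.6]
opening: 0.012
```

```bash
python3 -c "
from st import *
tq('left')"
```

```text
t 20.8 pos [0.5991 0.0062 0.1496] phi -51.36324152083059 q6 0.8210093536530367 F [-6.1686  0.9685  6.6355] M [ 0.2149  1.2927 -0.0527] op 0.011961100808439245
left ang 38.240096864531935 r 0.04538675948734365 torque on tool 0.15516221874722894 radial -4.245499072529793 Ftan(ccw) 4.578722132769533
```

>>> {"fn": "play_rows", "kwargs": {
  "plan": [
    {"slide": [0.039,-0.052,-0.002],"roll": -0.312,"fingers": -0.85}
  ]
}}

```text
t: 20.92
tool_pos: [0.6, 0.005, 0.1495]
orientation: [1.859, 0.608, -1.861]
force: [-8.6, 4.4, 8.2]
opening: 0.012
```

```bash
python3 -c "
from st import *
tq('left')"
```

```text
t 20.925 pos [0.6    0.005  0.1495] phi -53.85005739519205 q6 0.8621042609586541 F [-8.5549  4.4217  8.1644] M [0.7783 1.6806 0.0187] op 0.011990472413359713
left ang 36.37506762890466 r 0.045376816843272626 torque on tool 0.4104545260680789 radial -4.265617471206392 Ftan(ccw) 8.633832031470096
```

The torque has jumped from 0.15 to 0.41 N m. I take a small half step to confirm.

>>> {"fn": "play_rows", "kwargs": {
  "plan": [
    {"slide": [0.015,-0.02,0],"roll": -0.1,"fingers": -0.85}
  ]
}}

```text
t: 21.05
tool_pos: [0.6002, 0.0048, 0.1494]
orientation: [1.867, 0.599, -1.87]
force: [-8.7, 4.6, 7.9]
opening: 0.0117
```

```bash
python3 -c "
from st import *
tq('left')"
```

```text
t 21.05 pos [0.6002 0.0048 0.1494] phi -54.6022813836182 q6 0.8744836011806637 F [-8.6594  4.5693  7.8926] M [0.8711 1.6923 0.1701] op 0.011717443446478138
left ang 36.10656808419473 r 0.045383940526317654 torque on tool 0.569252521892136 radial -4.303474957754888 Ftan(ccw) 8.794576310741022
```

The nut is firm: torque is 0.57 N m for only 0.3° of motion, about 12 N on the lever, and the total turn is about 1.8 rad. I release it and go to the right nut.

>>> {"fn": "play_rows", "kwargs": {
  "plan": [
    {"slide": [0,0,0],"roll": 0,"fingers": -0.2},
    {"slide": [0,0,0],"roll": 0,"fingers": -0.2},
    {"slide": [0,0,0.85],"roll": 0,"fingers": -0.2},
    {"slide": [0,0,0.85],"roll": 0,"fingers": -0.2},
    {"slide": [-0.33,-0.945,0],"roll": 0.71,"fingers": -0.2},
    {"slide": [-0.33,-0.945,0],"roll": 0.71,"fingers": -0.2},
    {"slide": [-0.33,-0.945,0],"roll": 0.71,"fingers": -0.2},
    {"slide": [-0.33,-0.945,0],"roll": 0.71,"fingers": -0.2},
    {"slide": [-0.33,-0.945,0],"roll": 0.71,"fingers": -0.2},
    {"slide": [-0.33,-0.945,0],"roll": 0.71,"fingers": -0.2},
    {"slide": [-0.33,-0.945,0],"roll": 0.71,"fingers": -0.2},
    {"slide": [-0.33,-0.945,0],"roll": 0.71,"fingers": -0.2},
    {"slide": [0,0,0],"roll": 0,"fingers": -0.2}
  ]
}}

```text
t: 22.68
tool_pos: [0.5214, -0.2249, 0.1996]
orientation: [1.327, 1.128, -1.328]
force: [-0.4, -0.1, -0.2]
opening: 0.037
```

```bash
python3 -c "
from st import *
st();tgt('right',-98.5,r=.045,z=.149)"
```

```text
t 22.675 pos [ 0.5214 -0.2249  0.1996] phi -9.27275948850737 q6 -0.33529816114992117 F [-0.4386 -0.1055 -0.2473] M [-0.0596  0.0714  0.0361] op 0.037006615792468625
right target [ 0.5218 -0.2226  0.149 ] delta units [ 0.0142  0.0775 -1.6874]
```

>>> {"fn": "play_rows", "kwargs": {
  "plan": [
    {"slide": [0.01,0.07,-0.83],"roll": 0,"fingers": -0.2},
    {"slide": [0,0,-0.83],"roll": 0,"fingers": -0.2},
    {"slide": [0,0,0],"roll": 0,"fingers": -0.2},
    {"slide": [0,0,0],"roll": 0,"fingers": -0.85},
    {"slide": [0,0,0],"roll": 0,"fingers": -0.85},
    {"slide": [0,0,0],"roll": 0,"fingers": -0.85}
  ]
}}

```text
t: 23.42
tool_pos: [0.5229, -0.2212, 0.1508]
orientation: [1.326, 1.128, -1.325]
force: [-0.3, -0.5, 1.5]
opening: 0.0123
```

```bash
python3 -c "
from st import *
tq('right')
arc(-98.5,-126.5,5,.045)
arc(-126.5,-166.5,16,.045)"
```

```text
t 23.425 pos [ 0.5229 -0.2212  0.1508] phi -9.14658420245725 q6 -0.3308282032790342 F [-0.3346 -0.5488  1.5112] M [-0.3222  0.1794  0.0554] op 0.012305737567157844
right ang -97.46634504179099 r 0.043453941647527146 torque on tool 0.04406338324289386 radial 0.5876672135184465 Ftan(ccw) -0.2603942752038725
{"slide": [-0.144, 0.029, -0.005], "roll": -0.700, "fingers": -0.85}, {"slide": [-0.140, 0.043, -0.005], "roll": -0.700, "fingers": -0.85}, {"slide": [-0.135, 0.056, -0.005], "roll": -0.700, "fingers": -0.85}, {"slide": [-0.129, 0.069, -0.005], "roll": -0.700, "fingers": -0.85}, {"slide": [-0.122, 0.081, -0.005], "roll": -0.700, "fingers": -0.85}, 
{"slide": [-0.052, 0.040, -0.002], "roll": -0.312, "fingers": -0.85}, {"slide": [-0.050, 0.042, -0.002], "roll": -0.313, "fingers": -0.85}, {"slide": [-0.048, 0.044, -0.002], "roll": -0.312, "fingers": -0.85}, {"slide": [-0.046, 0.046, -0.002], "roll": -0.312, "fingers": -0.85}, {"slide": [-0.044, 0.048, -0.002], "roll": -0.312, "fingers": -0.85}, {"slide": [-0.042, 0.050, -0.002], "roll": -0.312, "fingers": -0.85}, {"slide": [-0.040, 0.052, -0.002], "roll": -0.312, "fingers": -0.85}, {"slide": [-0.037, 0.054, -0.002], "roll": -0.312, "fingers": -0.85}, {"slide": [-0.035, 0.055, -0.002], "roll": -0.312, "fingers": -0.85}, {"slide": [-0.032, 0.057, -0.002], "roll": -0.312, "fingers": -0.85}, {"slide": [-0.030, 0.058, -0.002], "roll": -0.313, "fingers": -0.85}, {"slide": [-0.027, 0.059, -0.002], "roll": -0.312, "fingers": -0.85}, {"slide": [-0.025, 0.061, -0.002], "roll": -0.312, "fingers": -0.85}, {"slide": [-0.022, 0.062, -0.002], "roll": -0.312, "fingers": -0.85}, {"slide": [-0.019, 0.063, -0.002], "roll": -0.312, "fingers": -0.85}, {"slide": [-0.017, 0.063, -0.002], "roll": -0.312, "fingers": -0.85},
```

>>> {"fn": "play_rows", "kwargs": {
  "plan": [
    {"slide": [-0.144,0.029,-0.005],"roll": -0.7,"fingers": -0.85},
    {"slide": [-0.14,0.043,-0.005],"roll": -0.7,"fingers": -0.85},
    {"slide": [-0.135,0.056,-0.005],"roll": -0.7,"fingers": -0.85},
    {"slide": [-0.129,0.069,-0.005],"roll": -0.7,"fingers": -0.85},
    {"slide": [-0.122,0.081,-0.005],"roll": -0.7,"fingers": -0.85},
    {"slide": [-0.052,0.04,-0.002],"roll": -0.312,"fingers": -0.85}
  ]
}}

```text
t: 24.18
tool_pos: [0.5009, -0.2125, 0.1502]
orientation: [1.699, 0.793, -1.698]
force: [-2.4, -4.6, 2.9]
opening: 0.0126
```

```bash
python3 -c "
from st import *
tq('right')"
```

```text
t 24.175 pos [ 0.5009 -0.2125  0.1502] phi -39.793108602416105 q6 0.20026022000215898 F [-2.3758 -4.6027  2.8533] M [-0.8655  0.4276  0.096 ] op 0.012551986062947173
right ang -128.72698520889008 r 0.04406581954930633 torque on tool 0.14118030313051472 radial 5.077062364069827 Ftan(ccw) 1.026026480017024
```

>>> {"fn": "play_rows", "kwargs": {
  "plan": [
    {"slide": [-0.05,0.042,-0.002],"roll": -0.312,"fingers": -0.85}
  ]
}}

```text
t: 24.3
tool_pos: [0.4995, -0.2114, 0.1502]
orientation: [1.728, 0.762, -1.727]
force: [-0.9, -3.2, 2.2]
opening: 0.0122
```

```bash
python3 -c "
from st import *
tq('right')"
```

```text
t 24.3 pos [ 0.4995 -0.2114  0.1502] phi -42.24988574620045 q6 0.24377517507769006 F [-0.8664 -3.1595  2.2293] M [-0.5623  0.2136  0.0666] op 0.01216407685927073
right ang -131.1105469188931 r 0.044143797012065264 torque on tool 0.1294547506427178 radial 2.9501174289971006 Ftan(ccw) 1.4246205335626847
```

>>> {"fn": "play_rows", "kwargs": {
  "plan": [
    {"slide": [-0.048,0.044,-0.002],"roll": -0.312,"fingers": -0.85}
  ]
}}

```text
t: 24.42
tool_pos: [0.498, -0.2101, 0.1501]
orientation: [1.756, 0.729, -1.756]
force: [-2.0, -4.1, 1.9]
opening: 0.0125
```

```bash
python3 -c "
from st import *
tq('right')"
```

```text
t 24.425 pos [ 0.498  -0.2101  0.1501] phi -44.743699072921125 q6 0.28822416757840574 F [-1.9706 -4.1422  1.912 ] M [-0.6852  0.3224  0.0817] op 0.012456842946296736
right ang -133.60318502143912 r 0.044193196418812974 torque on tool 0.1449294103512322 radial 4.358523804809861 Ftan(ccw) 1.4297349791645781
```

>>> {"fn": "play_rows", "kwargs": {
  "plan": [
    {"slide": [-0.046,0.046,-0.002],"roll": -0.312,"fingers": -0.85}
  ]
}}

```text
t: 24.55
tool_pos: [0.4966, -0.2087, 0.1501]
orientation: [1.785, 0.696, -1.784]
force: [-2.7, -3.9, 2.9]
opening: 0.0123
```

```bash
python3 -c "
from st import *
tq('right')"
```

```text
t 24.55 pos [ 0.4966 -0.2087  0.1501] phi -47.24519081520768 q6 0.33285762168473315 F [-2.7156 -3.9424  2.9091] M [-0.8573  0.5575  0.1099] op 0.01225733339664892
right ang -136.16386929776604 r 0.044248526837963466 torque on tool 0.15249697179741523 radial 4.689294065401464 Ftan(ccw) 0.9629592639293214
```

>>> {"fn": "play_rows", "kwargs": {
  "plan": [
    {"slide": [-0.044,0.048,-0.002],"roll": -0.312,"fingers": -0.85}
  ]
}}

```text
t: 24.68
tool_pos: [0.4952, -0.2073, 0.15]
orientation: [1.813, 0.662, -1.813]
force: [-2.3, -4.7, 3.7]
opening: 0.0121
```

```bash
python3 -c "
from st import *
tq('right')"
```

```text
t 24.675 pos [ 0.4952 -0.2073  0.15  ] phi -49.73707725093433 q6 0.3776064444141923 F [-2.2749 -4.6717  3.7078] M [-0.7966  0.5521  0.0959] op 0.012069069823388933
right ang -138.714372706051 r 0.044253907294074385 torque on tool 0.18481239254620208 radial 4.791832075002725 Ftan(ccw) 2.0094225563056316
```

>>> {"fn": "play_rows", "kwargs": {
  "plan": [
    {"slide": [-0.042,0.05,-0.002],"roll": -0.312,"fingers": -0.85}
  ]
}}

```text
t: 24.8
tool_pos: [0.4939, -0.2059, 0.1499]
orientation: [1.841, 0.627, -1.841]
force: [-1.9, -3.8, 3.2]
opening: 0.0119
```

```bash
python3 -c "
from st import *
tq('right')"
```

```text
t 24.8 pos [ 0.4939 -0.2059  0.1499] phi -52.23883319899745 q6 0.4225956788639569 F [-1.9065 -3.7649  3.1578] M [-0.6711  0.3499  0.1366] op 0.011931651445767147
right ang -141.23981405878158 r 0.044377042455529085 torque on tool 0.21389551483759575 radial 3.8436995211501124 Ftan(ccw) 1.7421296318647843
```

>>> {"fn": "play_rows", "kwargs": {
  "plan": [
    {"slide": [-0.04,0.052,-0.002],"roll": -0.312,"fingers": -0.85}
  ]
}}

```text
t: 24.92
tool_pos: [0.4927, -0.2044, 0.1499]
orientation: [1.869, 0.591, -1.868]
force: [-2.7, -5.6, 3.0]
opening: 0.0122
```

```bash
python3 -c "
from st import *
tq('right')"
```

```text
t 24.925 pos [ 0.4927 -0.2044  0.1499] phi -54.73471508637265 q6 0.4676788867504809 F [-2.7053 -5.553   3.0313] M [-0.9147  0.6572  0.0821] op 0.012208805865311357
right ang -143.76667177415683 r 0.04444477846012099 torque on tool 0.21015517219910543 radial 5.464383678557197 Ftan(ccw) 2.8801173149604775
```

>>> {"fn": "play_rows", "kwargs": {
  "plan": [
    {"slide": [-0.037,0.054,-0.002],"roll": -0.312,"fingers": -0.85}
  ]
}}

```text
t: 25.05
tool_pos: [0.4915, -0.2028, 0.1498]
orientation: [1.896, 0.554, -1.896]
force: [-3.8, -5.4, 3.6]
opening: 0.0119
```

```bash
python3 -c "
from st import *
tq('right')"
```

```text
t 25.05 pos [ 0.4915 -0.2028  0.1498] phi -57.23259242997231 q6 0.5129834471525179 F [-3.8133 -5.3587  3.5629] M [-0.9613  0.7989  0.0319] op 0.011905970549062646
right ang -146.29009773536666 r 0.04443036720786457 torque on tool 0.13591808341429568 radial 6.146157240700036 Ftan(ccw) 2.341309712459118
```

>>> {"fn": "play_rows", "kwargs": {
  "plan": [
    {"slide": [-0.034,0.054,-0.002],"roll": -0.312,"fingers": -0.85}
  ]
}}

```text
t: 25.18
tool_pos: [0.4904, -0.2012, 0.1498]
orientation: [1.923, 0.517, -1.923]
force: [-2.6, -3.7, 3.5]
opening: 0.0124
```

```bash
python3 -c "
from st import *
tq('right')"
```

```text
t 25.175 pos [ 0.4904 -0.2012  0.1498] phi -59.72948821859521 q6 0.5583714221867745 F [-2.6331 -3.6664  3.5482] M [-0.8144  0.5547  0.0374] op 0.012437228332183007
right ang -148.7903593272314 r 0.04457820513813607 torque on tool 0.11631975966164186 radial 4.151855184469614 Ftan(ccw) 1.771403345058819
```

>>> {"fn": "play_rows", "kwargs": {
  "plan": [
    {"slide": [-0.032,0.055,-0.002],"roll": -0.312,"fingers": -0.85}
  ]
}}

```text
t: 25.3
tool_pos: [0.4894, -0.1996, 0.1497]
orientation: [1.949, 0.479, -1.95]
force: [-3.4, -5.1, 2.8]
opening: 0.0126
```

```bash
python3 -c "
from st import *
tq('right')"
```

```text
t 25.3 pos [ 0.4894 -0.1996  0.1497] phi -62.22663409002048 q6 0.6038403175383793 F [-3.3623 -5.1109  2.839 ] M [-0.8758  0.7653  0.0655] op 0.012577514877166506
right ang -151.24200450522173 r 0.04465449395227613 torque on tool 0.19338105112565473 radial 5.406449542427497 Ftan(ccw) 2.8628806171573475
```

>>> {"fn": "play_rows", "kwargs": {
  "plan": [
    {"slide": [-0.03,0.057,-0.002],"roll": -0.312,"fingers": -0.85}
  ]
}}

```text
t: 25.42
tool_pos: [0.4885, -0.1978, 0.1496]
orientation: [1.976, 0.44, -1.976]
force: [-5.0, -5.9, 5.2]
opening: 0.0125
```

```bash
python3 -c "
from st import *
tq('right')"
```

```text
t 25.425 pos [ 0.4885 -0.1978  0.1496] phi -64.72298642285794 q6 0.6495447385983074 F [-5.0399 -5.8551  5.1971] M [-0.987   1.1242  0.0787] op 0.012464356779936079
right ang -153.79861269560675 r 0.04462640745969816 torque on tool 0.21382411233949766 radial 7.10723349051809 Ftan(ccw) 3.028184450657307
```

>>> {"fn": "play_rows", "kwargs": {
  "plan": [
    {"slide": [-0.045,0.052,-0.002],"roll": -0.312,"fingers": -0.85}
  ]
}}

```text
t: 25.55
tool_pos: [0.4875, -0.1961, 0.1496]
orientation: [2.003, 0.401, -2.001]
force: [0.7, -3.8, 2.1]
opening: 0.0123
```

```bash
python3 -c "
from st import *
tq('right')"
```

```text
t 25.55 pos [ 0.4875 -0.1961  0.1496] phi -67.2151428053526 q6 0.6945688308366735 F [ 0.7255 -3.785   2.1209] M [-0.7643  0.0127  0.0496] op 0.012328769020225654
right ang -156.32440437340048 r 0.0447712304695008 torque on tool 0.21788382232558678 radial 0.8554546795349921 Ftan(ccw) 3.7577536346515528
```

>>> {"fn": "play_rows", "kwargs": {
  "plan": [
    {"slide": [-0.025,0.06,-0.002],"roll": -0.312,"fingers": -0.85}
  ]
}}

```text
t: 25.68
tool_pos: [0.4874, -0.1953, 0.1498]
orientation: [2.029, 0.357, -2.024]
force: [2.2, -13.0, 0.7]
opening: 0.0125
```

```bash
python3 -c "
from st import *
tq('right')"
```

```text
t 25.675 pos [ 0.4874 -0.1953  0.1498] phi -69.7146950825916 q6 0.7404479209547921 F [  2.2324 -13.0145   0.7024] M [-2.3838 -0.0544  0.1452] op 0.01249503535852108
right ang -157.29830367966028 r 0.04459321371454104 torque on tool 0.7190540779296781 radial 2.9632831958012593 Ftan(ccw) 12.867782976406959
```

Firm: torque is 0.72 N m, about 13 to 15 N on the lever, with almost no motion, and the total turn is about 2.05 rad. I release it and go to the far nut.

>>> {"fn": "play_rows", "kwargs": {
  "plan": [
    {"slide": [0,0,0],"roll": 0,"fingers": -0.2},
    {"slide": [0,0,0],"roll": 0,"fingers": -0.2},
    {"slide": [0,0,0.85],"roll": 0,"fingers": -0.2},
    {"slide": [0,0,0.85],"roll": 0,"fingers": -0.2},
    {"slide": [0.288,0.131,0],"roll": 0.986,"fingers": -0.2},
    {"slide": [0.288,0.131,0],"roll": 0.986,"fingers": -0.2},
    {"slide": [0.288,0.131,0],"roll": 0.986,"fingers": -0.2},
    {"slide": [0.288,0.131,0],"roll": 0.986,"fingers": -0.2},
    {"slide": [0.288,0.131,0],"roll": 0.986,"fingers": -0.2},
    {"slide": [0.288,0.131,0],"roll": 0.986,"fingers": -0.2},
    {"slide": [0.288,0.131,0],"roll": 0.986,"fingers": -0.2},
    {"slide": [0.288,0.131,0],"roll": 0.986,"fingers": -0.2},
    {"slide": [0.288,0.131,0],"roll": 0.986,"fingers": -0.2},
    {"slide": [0.288,0.131,0],"roll": 0.986,"fingers": -0.2},
    {"slide": [0.288,0.131,0],"roll": 0.986,"fingers": -0.2},
    {"slide": [0.288,0.131,0],"roll": 0.986,"fingers": -0.2},
    {"slide": [0.288,0.131,0],"roll": 0.986,"fingers": -0.2},
    {"slide": [0.288,0.131,0],"roll": 0.986,"fingers": -0.2},
    {"slide": [0.288,0.131,0],"roll": 0.986,"fingers": -0.2},
    {"slide": [0.288,0.131,0],"roll": 0.986,"fingers": -0.2}
  ]
}}

```text
t: 28.18
tool_pos: [0.6248, -0.1296, 0.199]
orientation: [0.453, 1.524, -0.452]
force: [1.1, 0.0, -0.6]
opening: 0.0369
```

>>> {"fn": "play_rows", "kwargs": {
  "plan": [
    {"slide": [0.288,0.131,0],"roll": 0.986,"fingers": -0.2},
    {"slide": [0.288,0.131,0],"roll": 0.986,"fingers": -0.2},
    {"slide": [0.288,0.131,0],"roll": 0.986,"fingers": -0.2},
    {"slide": [0.288,0.131,0],"roll": 0.986,"fingers": -0.2},
    {"slide": [0.288,0.131,0],"roll": 0.986,"fingers": -0.2},
    {"slide": [0,0,0],"roll": 0,"fingers": -0.2},
    {"slide": [0,0,0],"roll": 0,"fingers": -0.2}
  ]
}}

```text
t: 29.05
tool_pos: [0.6676, -0.1104, 0.199]
orientation: [-0.081, 1.57, 0.081]
force: [-0.6, 0.3, 0.0]
opening: 0.0374
```

```bash
python3 pic.py 7; python3 -c "
from st import *
st();tgt('far',6,r=.045,z=.149)
arc(6,-22,5,.045)
arc(-22,-62,16,.045)"
```

```text
t 29.15 pos [ 0.6676 -0.1105  0.1992] phi 95.93557796432168 q6 -1.9142209455745023 F [ 0.0627 -0.2154 -0.0178] M [ 0.0126  0.0242 -0.0054] op 0.0372449071543442
far target [ 0.6689 -0.1128  0.149 ] delta units [ 0.0433 -0.0752 -1.6724]
{"slide": [0.008, -0.146, -0.005], "roll": -0.700, "fingers": -0.85}, {"slide": [-0.006, -0.146, -0.005], "roll": -0.700, "fingers": -0.85}, {"slide": [-0.020, -0.145, -0.005], "roll": -0.700, "fingers": -0.85}, {"slide": [-0.034, -0.142, -0.005], "roll": -0.700, "fingers": -0.85}, {"slide": [-0.048, -0.138, -0.005], "roll": -0.700, "fingers": -0.85}, 
{"slide": [-0.026, -0.060, -0.002], "roll": -0.313, "fingers": -0.85}, {"slide": [-0.028, -0.059, -0.002], "roll": -0.313, "fingers": -0.85}, {"slide": [-0.031, -0.058, -0.002], "roll": -0.313, "fingers": -0.85}, {"slide": [-0.033, -0.056, -0.002], "roll": -0.312, "fingers": -0.85}, {"slide": [-0.036, -0.055, -0.002], "roll": -0.312, "fingers": -0.85}, {"slide": [-0.038, -0.053, -0.002], "roll": -0.313, "fingers": -0.85}, {"slide": [-0.041, -0.051, -0.002], "roll": -0.312, "fingers": -0.85}, {"slide": [-0.043, -0.050, -0.002], "roll": -0.313, "fingers": -0.85}, {"slide": [-0.045, -0.048, -0.002], "roll": -0.312, "fingers": -0.85}, {"slide": [-0.047, -0.046, -0.002], "roll": -0.313, "fingers": -0.85}, {"slide": [-0.049, -0.044, -0.002], "roll": -0.312, "fingers": -0.85}, {"slide": [-0.051, -0.041, -0.002], "roll": -0.313, "fingers": -0.85}, {"slide": [-0.052, -0.039, -0.002], "roll": -0.312, "fingers": -0.85}, {"slide": [-0.054, -0.037, -0.002], "roll": -0.313, "fingers": -0.85}, {"slide": [-0.056, -0.034, -0.002], "roll": -0.312, "fingers": -0.85}, {"slide": [-0.057, -0.032, -0.002], "roll": -0.312, "fingers": -0.85},
```

View pics/z7.png

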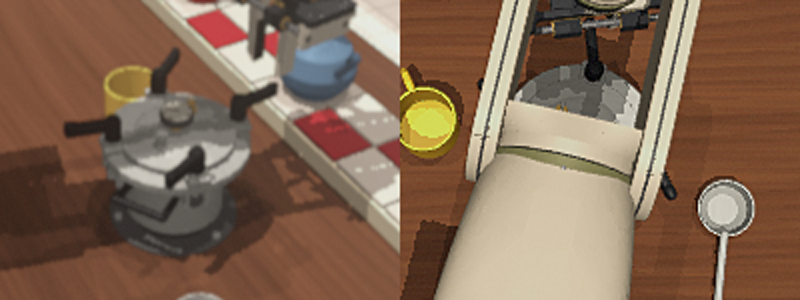

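The left and right levers stand turned well past outward, and the fingers straddle the far lever with its tip at crop (590,30). I descend and grip.

>>> {"fn": "play_rows", "kwargs": {
  "plan": [
    {"slide": [0.04,-0.07,-0.83],"roll": 0,"fingers": -0.2},
    {"slide": [0,0,-0.83],"roll": 0,"fingers": -0.2},
    {"slide": [0,0,0],"roll": 0,"fingers": -0.2},
    {"slide": [0,0,0],"roll": 0,"fingers": -0.85},
    {"slide": [0,0,0],"roll": 0,"fingers": -0.85},
    {"slide": [0,0,0],"roll": 0,"fingers": -0.85}
  ]
}}

```text
t: 29.9
tool_pos: [0.6697, -0.1127, 0.1507]
orientation: [-0.083, 1.567, 0.082]
force: [1.9, -0.5, 1.2]
opening: 0.0118
```

```bash
python3 -c "
from st import *
tq('far')"
```

```text
t 29.9 pos [ 0.6697 -0.1127  0.1507] phi 96.05029412248217 q6 -1.9185437050695482 F [ 1.9316 -0.4897  1.2369] M [ 0.0322 -0.2155 -0.0719] op 0.011754441420397011
far ang 6.0134825642089345 r 0.04585995147132177 torque on tool -0.10347515268347497 radial 1.8697010935160268 Ftan(ccw) -0.6893828787521171
```

>>> {"fn": "play_rows", "kwargs": {
  "plan": [
    {"slide": [0.008,-0.146,-0.005],"roll": -0.7,"fingers": -0.85},
    {"slide": [-0.006,-0.146,-0.005],"roll": -0.7,"fingers": -0.85},
    {"slide": [-0.02,-0.145,-0.005],"roll": -0.7,"fingers": -0.85},
    {"slide": [-0.034,-0.142,-0.005],"roll": -0.7,"fingers": -0.85},
    {"slide": [-0.048,-0.138,-0.005],"roll": -0.7,"fingers": -0.85},
    {"slide": [-0.026,-0.06,-0.002],"roll": -0.312,"fingers": -0.85},
    {"slide": [-0.028,-0.059,-0.002],"roll": -0.312,"fingers": -0.85}
  ]
}}

```text
t: 30.78
tool_pos: [0.665, -0.1382, 0.1499]
orientation: [0.369, 1.537, -0.37]
force: [-1.6, -1.3, 2.9]
opening: 0.0123
```

```bash
python3 -c "
from st import *
tq('far')"
```

```text
t 30.775 pos [ 0.665  -0.1382  0.1499] phi 62.97515083439633 q6 -1.379160753713099 F [-1.6131 -1.2885  2.8855] M [-0.1653  0.1898  0.125 ] op 0.012298552542289263
far ang -26.840253760983103 r 0.04586525976600579 torque on tool 0.03883716826946494 radial -0.8575818499602033 Ftan(ccw) -1.8780051278191525
```

>>> {"fn": "play_rows", "kwargs": {
  "plan": [
    {"slide": [-0.031,-0.058,-0.002],"roll": -0.312,"fingers": -0.85}
  ]
}}

```text
t: 30.9
tool_pos: [0.6641, -0.14, 0.1499]
orientation: [0.403, 1.531, -0.404]
force: [0.2, -2.0, 2.3]
opening: 0.0115
```

```bash
python3 -c "
from st import *
tq('far')"
```

```text
t 30.9 pos [ 0.6641 -0.14    0.1499] phi 60.483234247791394 q6 -1.3384795595450711 F [ 0.2301 -2.0365  2.2985] M [-0.2098  0.0802  0.1947] op 0.011490578035622142
far ang -29.30107950850478 r 0.04590942271885285 torque on tool 0.11833658258973989 radial 1.1972662589707839 Ftan(ccw) -1.6633417231240104
```

>>> {"fn": "play_rows", "kwargs": {
  "plan": [
    {"slide": [-0.033,-0.056,-0.002],"roll": -0.312,"fingers": -0.85}
  ]
}}

```text
t: 31.02
tool_pos: [0.6631, -0.1416, 0.1498]
orientation: [0.437, 1.524, -0.438]
force: [-1.4, -0.9, 1.8]
opening: 0.012
```

```bash
python3 -c "
from st import *
tq('far')"
```

```text
t 31.025 pos [ 0.6631 -0.1416  0.1498] phi 57.98902394185757 q6 -1.2977241263196955 F [-1.4227 -0.9149  1.8438] M [-0.1585  0.2711  0.219 ] op 0.011978626606380065
far ang -31.76117784027461 r 0.04587126451966648 torque on tool 0.14893872565488914 radial -0.7280171329496248 Ftan(ccw) -1.5267882706000628
```

>>> {"fn": "play_rows", "kwargs": {
  "plan": [
    {"slide": [-0.036,-0.055,-0.002],"roll": -0.312,"fingers": -0.85}
  ]
}}

```text
t: 31.15
tool_pos: [0.6621, -0.1434, 0.1498]
orientation: [0.471, 1.517, -0.472]
force: [-0.8, -0.8, 2.1]
opening: 0.0121
```

```bash
python3 -c "
from st import *
tq('far')"
```

```text
t 31.15 pos [ 0.6621 -0.1434  0.1498] phi 55.492414746367324 q6 -1.2569738480009836 F [-0.7985 -0.836   2.0675] M [-0.2376  0.1824  0.183 ] op 0.012061733433275554
far ang -34.240942349004804 r 0.045956232145608907 torque on tool 0.13059940115139634 radial -0.18974168581297546 Ftan(ccw) -1.14041904440205
```

>>> {"fn": "play_rows", "kwargs": {
  "plan": [
    {"slide": [-0.038,-0.053,-0.002],"roll": -0.312,"fingers": -0.85}
  ]
}}

```text
t: 31.28
tool_pos: [0.6609, -0.145, 0.1498]
orientation: [0.505, 1.509, -0.506]
force: [0.2, -2.7, 3.7]
opening: 0.0122
```

```bash
python3 -c "
from st import *
tq('far')"
```

```text
t 31.275 pos [ 0.6609 -0.145   0.1498] phi 52.99413079784404 q6 -1.2161492887409187 F [ 0.2036 -2.6652  3.6541] M [-0.3321  0.0198  0.1346] op 0.01223913518832061
far ang -36.727077459660705 r 0.04596726570770872 torque on tool 0.04204467126184222 radial 1.7569995772528444 Ftan(ccw) -2.014433141129575
```

>>> {"fn": "play_rows", "kwargs": {
  "plan": [
    {"slide": [-0.042,-0.053,-0.002],"roll": -0.312,"fingers": -0.85}
  ]
}}

```text
t: 31.4
tool_pos: [0.6597, -0.1465, 0.1497]
orientation: [0.539, 1.5, -0.54]
force: [0.9, -3.1, 4.9]
opening: 0.0125
```

```bash
python3 -c "
from st import *
tq('far')"
```

```text
t 31.4 pos [ 0.6597 -0.1465  0.1497] phi 50.50143915394045 q6 -1.1753689716630735 F [ 0.8866 -3.1252  4.8998] M [-0.5155 -0.2883  0.2113] op 0.012500542375820765
far ang -39.16884935794281 r 0.0459010812815293 torque on tool 0.12581902424594044 radial 2.661266798765191 Ftan(ccw) -1.8630110517045992
```

>>> {"fn": "play_rows", "kwargs": {
  "plan": [
    {"slide": [-0.044,-0.051,-0.003],"roll": -0.312,"fingers": -0.85}
  ]
}}

```text
t: 31.52
tool_pos: [0.6583, -0.148, 0.1496]
orientation: [0.573, 1.491, -0.573]
force: [-1.0, -0.9, 2.4]
opening: 0.0118
```

```bash
python3 -c "
from st import *
tq('far')"
```

```text
t 31.525 pos [ 0.6583 -0.148   0.1496] phi 48.00372121562102 q6 -1.1345594087844382 F [-0.9619 -0.8592  2.379 ] M [-0.131   0.2416  0.1449] op 0.011848421599469597
far ang -41.737688128170966 r 0.04587041108160958 torque on tool 0.08615229605649136 radial -0.14576837169337442 Ftan(ccw) -1.2814635008987945
```

>>> {"fn": "play_rows", "kwargs": {
  "plan": [
    {"slide": [-0.045,-0.048,-0.002],"roll": -0.312,"fingers": -0.85}
  ]
}}

```text
t: 31.65
tool_pos: [0.6571, -0.1496, 0.1496]
orientation: [0.607, 1.482, -0.607]
force: [-0.5, -0.9, 2.2]
opening: 0.012
```

```bash
python3 -c "
from st import *
tq('far')"
```

```text
t 31.65 pos [ 0.6571 -0.1496  0.1496] phi 45.502456383312676 q6 -1.0935905326042927 F [-0.515  -0.8992  2.2077] M [-0.3039  0.1354  0.161 ] op 0.011950592582993474
far ang -44.22439091748501 r 0.04598282699593485 torque on tool 0.11489054785055096 radial 0.25814384827520576 Ftan(ccw) -1.0035528028067524
```

>>> {"fn": "play_rows", "kwargs": {
  "plan": [
    {"slide": [-0.048,-0.047,-0.002],"roll": -0.312,"fingers": -0.85}
  ]
}}

```text
t: 31.78
tool_pos: [0.6556, -0.151, 0.1495]
orientation: [0.64, 1.472, -0.641]
force: [-0.0, -1.6, 3.0]
opening: 0.0122
```

```bash
python3 -c "
from st import *
tq('far')"
```

```text
t 31.775 pos [ 0.6556 -0.151   0.1495] phi 43.01336543846766 q6 -1.0527166758234048 F [-0.0351 -1.5729  3.0319] M [-0.3715  0.09    0.1583] op 0.012178047579889417
far ang -46.7109282708713 r 0.04598374114723493 torque on tool 0.10749702804331455 radial 1.1208473238337153 Ftan(ccw) -1.1040640427704638
```

>>> {"fn": "play_rows", "kwargs": {
  "plan": [
    {"slide": [-0.05,-0.045,-0.002],"roll": -0.312,"fingers": -0.85}
  ]
}}

```text
t: 31.9
tool_pos: [0.6541, -0.1524, 0.1495]
orientation: [0.674, 1.461, -0.675]
force: [1.1, -3.0, 3.2]
opening: 0.0119
```

```bash
python3 -c "
from st import *
tq('far')"
```

```text
t 31.9 pos [ 0.6541 -0.1524  0.1495] phi 40.51475599405077 q6 -1.0117472804849954 F [ 1.0618 -3.0062  3.2288] M [-0.5183 -0.1047  0.1984] op 0.01193396427190537
far ang -49.238893515451416 r 0.046012150501422655 torque on tool 0.14505250218952379 radial 2.9703109230883915 Ftan(ccw) -1.1585324316021917
```

>>> {"fn": "play_rows", "kwargs": {
  "plan": [
    {"slide": [-0.051,-0.043,-0.002],"roll": -0.312,"fingers": -0.85}
  ]
}}

```text
t: 32.02
tool_pos: [0.6526, -0.1535, 0.1494]
orientation: [0.708, 1.45, -0.708]
force: [1.3, -4.3, 4.2]
opening: 0.0119
```

```bash
python3 -c "
from st import *
tq('far')"
```

```text
t 32.025 pos [ 0.6526 -0.1535  0.1494] phi 38.01839303381361 q6 -0.9707015363726427 F [ 1.2506 -4.3001  4.1949] M [-0.6429 -0.1068  0.1844] op 0.011876051910142101
far ang -51.71229783575584 r 0.045921295624218705 torque on tool 0.10716098002575039 radial 4.150069592235095 Ftan(ccw) -1.682741004010424
```

>>> {"fn": "play_rows", "kwargs": {
  "plan": [
    {"slide": [-0.05,-0.045,-0.002],"roll": -0.312,"fingers": -0.85}
  ]
}}

```text
t: 32.15
tool_pos: [0.651, -0.1548, 0.1494]
orientation: [0.741, 1.438, -0.741]
force: [0.0, -0.2, 3.3]
opening: 0.0119
```

```bash
python3 -c "
from st import *
tq('far')"
```

```text
t 32.15 pos [ 0.651  -0.1548  0.1494] phi 35.5246914730003 q6 -0.9297261219653052 F [ 0.0104 -0.1761  3.3485] M [-0.1246  0.2848  0.1222] op 0.011863008668885705
far ang -54.1958823245535 r 0.04598456998247651 torque on tool 0.11784883902483452 radial 0.14888485675267846 Ftan(ccw) -0.09459656834543685
```

>>> {"fn": "play_rows", "kwargs": {
  "plan": [
    {"slide": [-0.054,-0.038,-0.002],"roll": -0.312,"fingers": -0.85}
  ]
}}

```text
t: 32.28
tool_pos: [0.65, -0.1556, 0.1495]
orientation: [0.775, 1.425, -0.774]
force: [3.6, 3.8, 1.1]
opening: 0.0124
```

```bash
python3 -c "
from st import *
tq('far')"
```

```text
t 32.275 pos [ 0.65   -0.1556  0.1495] phi 33.04047845204696 q6 -0.8885812638443253 F [3.6115 3.8301 1.0526] M [ 0.7718 -0.5046  0.1722] op 0.01238144774552245
far ang -55.798285300274195 r 0.046015066125006145 torque on tool 0.40870086667945105 radial -1.1377266945207705 Ftan(ccw) 5.1398427887023885
```

The torque has jumped again. I take a half step to confirm.

>>> {"fn": "play_rows", "kwargs": {
  "plan": [
    {"slide": [-0.028,-0.019,-0.001],"roll": -0.12,"fingers": -0.85}
  ]
}}

```text
t: 32.4
tool_pos: [0.6497, -0.1555, 0.1495]
orientation: [0.788, 1.42, -0.785]
force: [6.6, 2.2, 2.1]
opening: 0.0125
```

```bash
python3 -c "
from st import *
tq('far')"
```

```text
t 32.4 pos [ 0.6497 -0.1555  0.1495] phi 32.14424453362221 q6 -0.8737340146544204 F [6.5991 2.2461 2.1298] M [ 0.5421 -1.1358  0.1946] op 0.012535630855080701
far ang -56.00586192267102 r 0.045850564543233295 torque on tool 0.5030565047911638 radial 1.8273530068540471 Ftan(ccw) 6.727118251472817
```

Firm: 0.50 N m with only 0.2° of movement, and the total turn is about 2.13 rad. I release it and go to the near nut.

>>> {"fn": "play_rows", "kwargs": {
  "plan": [
    {"slide": [0,0,0],"roll": 0,"fingers": -0.2},
    {"slide": [0,0,0],"roll": 0,"fingers": -0.2},
    {"slide": [0,0,0.85],"roll": 0,"fingers": -0.2},
    {"slide": [0,0,0.85],"roll": 0,"fingers": -0.2},
    {"slide": [-0.935,0.358,0],"roll": 0.647,"fingers": -0.2},
    {"slide": [-0.935,0.358,0],"roll": 0.647,"fingers": -0.2},
    {"slide": [-0.935,0.358,0],"roll": 0.647,"fingers": -0.2},
    {"slide": [-0.935,0.358,0],"roll": 0.647,"fingers": -0.2},
    {"slide": [-0.935,0.358,0],"roll": 0.647,"fingers": -0.2},
    {"slide": [-0.935,0.358,0],"roll": 0.647,"fingers": -0.2},
    {"slide": [-0.935,0.358,0],"roll": 0.647,"fingers": -0.2},
    {"slide": [-0.935,0.358,0],"roll": 0.647,"fingers": -0.2},
    {"slide": [0,0,0],"roll": 0,"fingers": -0.2}
  ]
}}

```text
t: 34.02
tool_pos: [0.4224, -0.0697, 0.1987]
orientation: [0.224, 1.559, -0.225]
force: [0.7, -0.4, 0.7]
opening: 0.0373
```

```bash
python3 pic.py 8; python3 -c "
from st import *
st();tgt('near',163.5,r=.045,z=.149)
arc(163.5,135.5,5,.045)
arc(135.5,95.5,16,.045)"
```

```text
t 34.125 pos [ 0.4238 -0.0703  0.199 ] phi 73.49197426283335 q6 -1.566198811441663 F [0.2102 0.0621 0.2401] M [-0.0341  0.0255 -0.0353] op 0.03691189821718748
near target [ 0.4248 -0.0697  0.149 ] delta units [ 0.0307  0.0184 -1.6674]
{"slide": [0.048, 0.138, -0.005], "roll": -0.700, "fingers": -0.85}, {"slide": [0.062, 0.133, -0.005], "roll": -0.700, "fingers": -0.85}, {"slide": [0.074, 0.126, -0.005], "roll": -0.700, "fingers": -0.85}, {"slide": [0.086, 0.118, -0.005], "roll": -0.700, "fingers": -0.85}, {"slide": [0.097, 0.109, -0.005], "roll": -0.700, "fingers": -0.85}, 
{"slide": [0.047, 0.046, -0.002], "roll": -0.312, "fingers": -0.85}, {"slide": [0.049, 0.044, -0.002], "roll": -0.312, "fingers": -0.85}, {"slide": [0.051, 0.041, -0.002], "roll": -0.312, "fingers": -0.85}, {"slide": [0.052, 0.039, -0.002], "roll": -0.312, "fingers": -0.85}, {"slide": [0.054, 0.037, -0.002], "roll": -0.312, "fingers": -0.85}, {"slide": [0.056, 0.034, -0.002], "roll": -0.312, "fingers": -0.85}, {"slide": [0.057, 0.032, -0.002], "roll": -0.312, "fingers": -0.85}, {"slide": [0.058, 0.029, -0.002], "roll": -0.313, "fingers": -0.85}, {"slide": [0.060, 0.027, -0.002], "roll": -0.312, "fingers": -0.85}, {"slide": [0.061, 0.024, -0.002], "roll": -0.313, "fingers": -0.85}, {"slide": [0.062, 0.022, -0.002], "roll": -0.312, "fingers": -0.85}, {"slide": [0.063, 0.019, -0.002], "roll": -0.312, "fingers": -0.85}, {"slide": [0.063, 0.016, -0.002], "roll": -0.312, "fingers": -0.85}, {"slide": [0.064, 0.013, -0.002], "roll": -0.312, "fingers": -0.85}, {"slide": [0.065, 0.011, -0.002], "roll": -0.313, "fingers": -0.85}, {"slide": [0.065, 0.008, -0.002], "roll": -0.312, "fingers": -0.85},
```

View pics/z8.png

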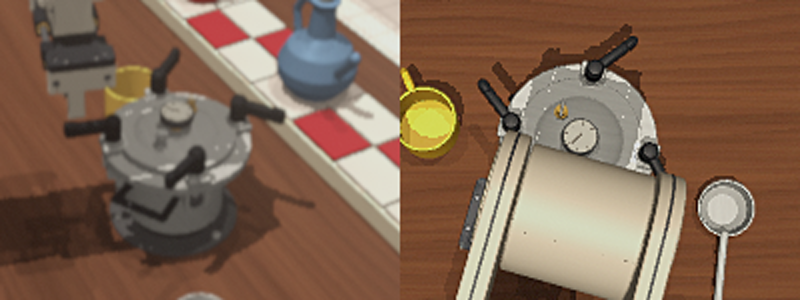

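The far, left and right levers have each been turned well past outward, and the cup is unmoved. The fingers are over the near lever.

>>> {"fn": "play_rows", "kwargs": {
  "plan": [
    {"slide": [0.03,0.02,-0.83],"roll": 0,"fingers": -0.2},
    {"slide": [0,0,-0.83],"roll": 0,"fingers": -0.2},
    {"slide": [0,0,0],"roll": 0,"fingers": -0.2},
    {"slide": [0,0,0],"roll": 0,"fingers": -0.85},
    {"slide": [0,0,0],"roll": 0,"fingers": -0.85},
    {"slide": [0,0,0],"roll": 0,"fingers": -0.85}
  ]
}}

```text
t: 34.88
tool_pos: [0.4251, -0.0696, 0.1499]
orientation: [0.225, 1.558, -0.225]
force: [-0.3, 2.8, 0.4]
opening: 0.0119
```

```bash
python3 -c "
from st import *
tq('near')"
```

```text
t 34.875 pos [ 0.4251 -0.0696  0.1499] phi 73.55100576250086 q6 -1.56522228192922 F [-0.2573  2.7743  0.4048] M [ 0.569  -0.1774  0.1086] op 0.011910560734985367
near ang 163.23214715011193 r 0.04475023736418372 torque on tool -0.006988527540072495 radial 1.0467521562360342 Ftan(ccw) -2.5821202999718635
```

>>> {"fn": "play_rows", "kwargs": {
  "plan": [
    {"slide": [0.048,0.138,-0.004],"roll": -0.7,"fingers": -0.85},
    {"slide": [0.062,0.133,-0.004],"roll": -0.7,"fingers": -0.85},
    {"slide": [0.074,0.126,-0.004],"roll": -0.7,"fingers": -0.85},
    {"slide": [0.086,0.118,-0.004],"roll": -0.7,"fingers": -0.85},
    {"slide": [0.097,0.109,-0.004],"roll": -0.7,"fingers": -0.85},
    {"slide": [0.047,0.046,-0.002],"roll": -0.312,"fingers": -0.85}
  ]
}}

```text
t: 35.62
tool_pos: [0.4372, -0.0494, 0.1491]
orientation: [0.641, 1.473, -0.642]
force: [-0.3, -2.6, 2.3]
opening: 0.0114
```

```bash
python3 -c "
from st import *
tq('near')"
```

```text
t 35.625 pos [ 0.4372 -0.0494  0.1491] phi 42.94843315712562 q6 -0.9782880948560678 F [-0.283  -2.6281  2.3087] M [-0.5691  0.0969  0.0277] op 0.011438491705220514
near ang 132.82437741526 r 0.04512940354338545 torque on tool 0.11763862761782438 radial -1.7352141123485596 Ftan(ccw) 1.9940065117335437
```

>>> {"fn": "play_rows", "kwargs": {
  "plan": [
    {"slide": [0.049,0.044,-0.002],"roll": -0.312,"fingers": -0.85}
  ]
}}

```text
t: 35.75
tool_pos: [0.4386, -0.0481, 0.1491]
orientation: [0.675, 1.462, -0.675]
force: [-0.2, -2.2, 2.9]
opening: 0.0119
```

```bash
python3 -c "
from st import *
tq('near')"
```

```text
t 35.75 pos [ 0.4386 -0.0481  0.1491] phi 40.48783257415666 q6 -0.93186748547563 F [-0.1977 -2.1882  2.9084] M [-0.3691  0.1634  0.0672] op 0.011868101493371976
near ang 130.4421735171852 r 0.045151404469112574 torque on tool 0.13812720380222748 radial -1.537048937274786 Ftan(ccw) 1.569911065479465
```

>>> {"fn": "play_rows", "kwargs": {
  "plan": [
    {"slide": [0.051,0.041,-0.002],"roll": -0.312,"fingers": -0.85}
  ]
}}

```text
t: 35.88
tool_pos: [0.4401, -0.0469, 0.149]
orientation: [0.708, 1.451, -0.708]
force: [-0.7, -3.6, 2.3]
opening: 0.0118
```

```bash
python3 -c "
from st import *
tq('near')"
```

```text
t 35.875 pos [ 0.4401 -0.0469  0.149 ] phi 37.99327288628825 q6 -0.8848721752534651 F [-0.7448 -3.597   2.3195] M [-0.6535  0.0797  0.0054] op 0.011832690688889584
near ang 127.99166911459758 r 0.04516871034632647 torque on tool 0.13195438351629205 radial -2.3763699950249597 Ftan(ccw) 2.80107642547624
```

>>> {"fn": "play_rows", "kwargs": {
  "plan": [
    {"slide": [0.052,0.039,-0.002],"roll": -0.312,"fingers": -0.85}
  ]
}}

```text
t: 36.0
tool_pos: [0.4416, -0.0457, 0.149]
orientation: [0.742, 1.44, -0.742]
force: [-1.8, -1.7, 2.9]
opening: 0.0114
```

```bash
python3 -c "
from st import *
tq('near')"
```

```text
t 36.0 pos [ 0.4416 -0.0457  0.149 ] phi 35.49730091704625 q6 -0.8379278368667246 F [-1.8405 -1.704   2.9376] M [-0.4136  0.2629  0.0262] op 0.011427743770598058
near ang 125.51925343515728 r 0.0451996465326214 torque on tool 0.1386614510675016 radial -0.3176379138846156 Ftan(ccw) 2.488015986940154
```

>>> {"fn": "play_rows", "kwargs": {
  "plan": [
    {"slide": [0.054,0.037,-0.002],"roll": -0.312,"fingers": -0.85}
  ]
}}

```text
t: 36.12
tool_pos: [0.4433, -0.0446, 0.1489]
orientation: [0.775, 1.427, -0.775]
force: [-1.2, -2.1, 2.8]
opening: 0.0119
```

```bash
python3 -c "
from st import *
tq('near')"
```

```text
t 36.125 pos [ 0.4433 -0.0446  0.1489] phi 33.000341124301094 q6 -0.791123213987522 F [-1.2035 -2.0954  2.823 ] M [-0.4352  0.2825 -0.0026] op 0.011932732618299179
near ang 123.04426339789403 r 0.04517128071642824 torque on tool 0.0945635620759798 radial -1.100264575767413 Ftan(ccw) 2.151433179868869
```

>>> {"fn": "play_rows", "kwargs": {
  "plan": [
    {"slide": [0.056,0.034,-0.002],"roll": -0.312,"fingers": -0.85}
  ]
}}

```text
t: 36.25
tool_pos: [0.445, -0.0436, 0.1489]
orientation: [0.809, 1.414, -0.809]
force: [-4.3, 1.6, 6.3]
opening: 0.0116
```

```bash
python3 -c "
from st import *
tq('near')"
```

```text
t 36.25 pos [ 0.445  -0.0436  0.1489] phi 30.503102995365516 q6 -0.7445178800178412 F [-4.3263  1.5686  6.2756] M [0.2238 0.7719 0.135 ] op 0.011585512154697941
near ang 120.56554124605525 r 0.0451251842502103 torque on tool 0.26714240159095637 radial 3.5506691959070285 Ftan(ccw) 2.9274640450472296
```

>>> {"fn": "play_rows", "kwargs": {
  "plan": [
    {"slide": [0.028,0.016,-0.001],"roll": -0.156,"fingers": -0.85}
  ]
}}

```text
t: 36.38
tool_pos: [0.4458, -0.0431, 0.1488]
orientation: [0.825, 1.408, -0.825]
force: [-3.5, -0.5, 5.7]
opening: 0.012
```

```bash
python3 -c "
from st import *
tq('near')"
```

```text
t 36.375 pos [ 0.4458 -0.0431  0.1488] phi 29.295424781588604 q6 -0.7219805159236603 F [-3.5495 -0.4591  5.6689] M [-0.2759  0.5959  0.0313] op 0.011960031259017045
near ang 119.28133832554306 r 0.045171014329448006 torque on tool 0.18124255526538247 radial 1.335607441024034 Ftan(ccw) 3.320483600558798
```

Not firm yet, because the lever still follows. I go on.

>>> {"fn": "play_rows", "kwargs": {
  "plan": [
    {"slide": [0.057,0.031,-0.002],"roll": -0.312,"fingers": -0.85}
  ]
}}

```text
t: 36.5
tool_pos: [0.4475, -0.0421, 0.1487]
orientation: [0.858, 1.394, -0.858]
force: [-2.8, -1.3, 5.2]
opening: 0.012
```

```bash
python3 -c "
from st import *
tq('near')"
```

```text
t 36.5 pos [ 0.4475 -0.0421  0.1487] phi 26.79452595515328 q6 -0.675535361781763 F [-2.8033 -1.3045  5.232 ] M [-0.4478  0.4812  0.0011] op 0.0119677687796183
near ang 116.75742130969307 r 0.04527027213042144 torque on tool 0.14099385457837132 radial 0.09723459346349826 Ftan(ccw) 3.0904093999503996
```

>>> {"fn": "play_rows", "kwargs": {
  "plan": [
    {"slide": [0.059,0.028,-0.002],"roll": -0.312,"fingers": -0.85}
  ]
}}

```text
t: 36.62
tool_pos: [0.4492, -0.0413, 0.1486]
orientation: [0.892, 1.38, -0.892]
force: [-6.4, -2.9, 5.0]
opening: 0.0122
```

```bash
python3 -c "
from st import *
tq('near')"
```

```text
t 36.625 pos [ 0.4492 -0.0413  0.1486] phi 24.279669601735172 q6 -0.628981269372134 F [-6.3958 -2.8626  5.0143] M [-0.6473  1.0833 -0.0118] op 0.01221395842066807
near ang 114.367880575788 r 0.04525331995713189 torque on tool 0.30526036339288115 radial 0.03131105198560267 Ftan(ccw) 7.0070832086691865
```

>>> {"fn": "play_rows", "kwargs": {
  "plan": [
    {"slide": [0.03,0.014,-0.001],"roll": -0.12,"fingers": -0.85}
  ]
}}

```text
t: 36.75
tool_pos: [0.4496, -0.0411, 0.1484]
orientation: [0.903, 1.375, -0.905]
force: [-11.4, 0.8, 9.4]
opening: 0.0123
```

```bash
python3 -c "
from st import *
tq('near')"
```

```text
t 36.75 pos [ 0.4496 -0.0411  0.1484] phi 23.35379953177357 q6 -0.6115034443322129 F [-11.4448   0.8067   9.3789] M [-0.1407  1.9531  0.1619] op 0.01225735162185068
near ang 113.86598964051106 r 0.04529987600206338 torque on tool 0.6212262088747187 radial 5.368297261388915 Ftan(ccw) 10.139854498673248
```

Firm: 0.62 N m with only 0.5° of movement, and the total turn is about 1.9 rad. I release it, lift and take the hand away.

>>> {"fn": "play_rows", "kwargs": {
  "plan": [
    {"slide": [0,0,0],"roll": 0,"fingers": -0.2},
    {"slide": [0,0,0],"roll": 0,"fingers": -0.2},
    {"slide": [0,0,0.9],"roll": 0,"fingers": -0.2},
    {"slide": [0,0,0.9],"roll": 0,"fingers": -0.2},
    {"slide": [0,0,0.9],"roll": 0,"fingers": -0.2},
    {"slide": [-0.1,0.95,0.1],"roll": 0,"fingers": -0.2},
    {"slide": [-0.1,0.95,0.1],"roll": 0,"fingers": -0.2},
    {"slide": [-0.1,0.95,0.1],"roll": 0,"fingers": -0.2},
    {"slide": [-0.1,0.95,0.1],"roll": 0,"fingers": -0.2},
    {"slide": [-0.1,0.95,0.1],"roll": 0,"fingers": -0.2},
    {"slide": [-0.1,0.95,0.1],"roll": 0,"fingers": -0.2},
    {"slide": [-0.1,0.95,0.1],"roll": 0,"fingers": -0.2},
    {"slide": [-0.1,0.95,0.1],"roll": 0,"fingers": -0.2},
    {"slide": [-0.1,0.95,0.1],"roll": 0,"fingers": -0.2},
    {"slide": [-0.1,0.95,0.1],"roll": 0,"fingers": -0.2},
    {"slide": [-0.1,0.95,0.1],"roll": 0,"fingers": -0.2},
    {"slide": [-0.1,0.95,0.1],"roll": 0,"fingers": -0.2},
    {"slide": [0,0,0],"roll": 0,"fingers": -0.2}
  ]
}}

```text
t: 39.0
tool_pos: [0.4136, 0.3027, 0.2647]
orientation: [0.902, 1.376, -0.901]
force: [-0.8, 0.3, 0.5]
opening: 0.037
```

```bash
python3 pic.py 9; python3 -c "
from st import *
st()"; cat > run2.py <<'E'
from fit import *
np.set_printoptions(precision=4,suppress=True)
ims={n:cv2.imread(f"pics/{n}9.png") for n in("side","top")}
x0=np.r_[.546,-.100,np.radians(-12.65),np.radians([-56,36,113.9,-157.3])]
p,N,f,bx=fit(ims,x0,.135)
print(p,f)
for k,n in enumerate(N):print("far left near right".split()[k],np.array(n[:3]),np.degrees(n[3]))
E
python3 run2.py
```

```text
t 39.1 pos [0.4138 0.301  0.2645] phi 23.435603824152704 q6 0.11972380261543468 F [-0.9004 -0.473  -0.5117] M [-0.0518  0.0038  0.0567] op 0.037515688494546895
[ 0.5463 -0.0998 -0.2225 -0.9446  0.6491  1.9875 -2.6807 -0.0012 -0.0006
 -0.0001 -0.0001 -0.0001] 1093.2215908642722
far [ 0.6244 -0.1174  0.1338] -54.12005272291299
left [ 0.564  -0.0218  0.1338] 37.19229663252576
near [ 0.4683 -0.0821  0.1338] 113.87393143997033
right [ 0.5287 -0.1778  0.1338] -153.5918022270097
```

View pics/top9.png

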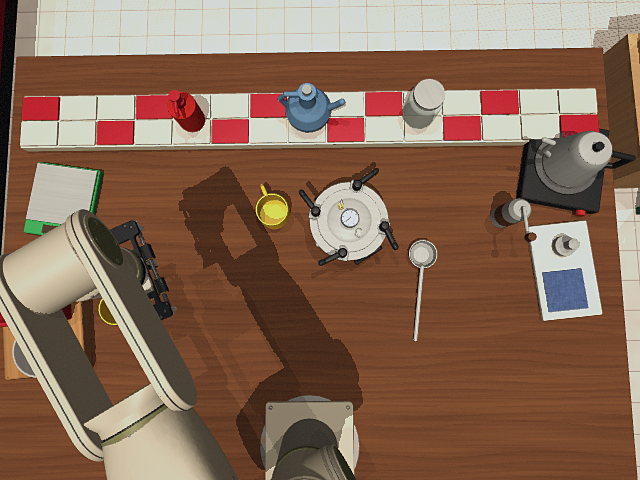

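View pics/side9.png

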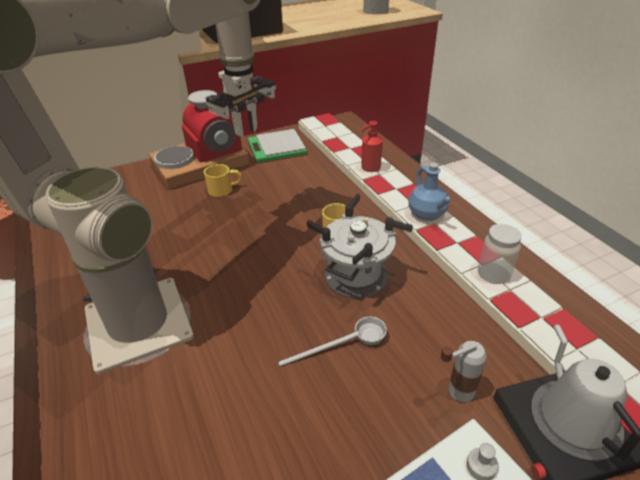

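The final pictures show the hand well clear. The levers are at about far -54°, left 37°, near 114° and right -154°. In the pictures the cups, ladle and grinder are at the same pixels as at the start. I hand in.

```bash
python3 -c "
from plant import robot
import cv2
a=cv2.imread('pics/side0.png').astype(int);b=cv2.imread('pics/side9.png').astype(int)
for n,(x,y,w,h) in dict(cup2=(200,160,45,38),ladle=(278,312,112,55),grinder=(440,335,50,70)).items():
    print(n,abs(a-b)[y:y+h,x:x+w].mean())
print(robot.close_job())"
```

```text
cup2 8.624366471734893
ladle 0.7914502164502164
grinder 0.7704761904761904
the job is handed in; nothing more can be done
None
```

The lid is closed: all four nuts came up firm on their stops, in the crosswise order you asked for. The hand is clear and the job is handed in at about 39 s of the 72 s allowed.

- **First round:** I turned the left, right, far and near nuts (as seen from the robot) about 60° clockwise each, always one and then its opposite.
- **Second round:** In the same order, I turned each nut on in small steps until the resistance rose sharply from about 0.1–0.2 N m. I stopped as soon as it was firm and released it.

| Nut | Torque when firm (N m) | About, on the lever (N) | Total turn (rad) |
|---|---|---|---|
| Left | 0.57 | 12 | 1.8 |
| Right | 0.72 | 15 | 2.05 |
| Far | 0.50 | 11 | 2.1 |
| Near | 0.62 | 13 | 1.9 |

- **Last checks:** The final pictures put the levers at about -54° (far), 37° (left), 114° (near) and -154° (right). These match the arm's own readings within 2°, except the right nut, which differs by about 4°. I had seen the same offset on that nut after the first round, so I take it as measuring error, not the nut backing off.
- **Bystanders:** The ladle and grinder are unchanged in the picture comparison. The second cup showed a larger difference, but it looks to be in the same place and I put it down to a changed shadow. The cup by the pot I checked only by eye, and it has not moved.
- **Not checked:** I did not go back and push on any nut again after it had come up firm.

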